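# Make up a mushroom sample order

## Task

Make up the sample order: with the scoop, without touching them with the fingers, scoop all the button mushrooms out of the steel harvest tray and tip them into the punnet on the scale, then stand the scoop back upright in the middle of its wooden board. Also lay the king oyster mushrooms flat in the two-lane tray, lengthwise, long ones in the longer lane and short ones in the shorter lane. Leave the roll of tape and the brush where they are.

Things in the scene. Friction and masses are not known exactly. Their poses are not given: they have to be found in the camera images.
- scoop: aluminium scoop, 170 g, stands on its pan: 114 wide, open on top and at +x; walls and floor 2 to 2.5 thick, sides 38 high ending 15 behind the lip, back wall 62 high with its inner face at x = 15, front lip at x = 127. Upright grip 26 x 26 behind it, axis at x = -1, z = 0 to 118: pinch its two y sides at z = 85 to 105. Origin level with the pan's underside; x to the mouth, z up
- scoop_mid (a point): middle of the scoop's underside, 60 in front of the scoop's origin
- board_top (a point): centre of the top of the scoop's wooden board, 170 (along its x) x 130 x 12 thick, fixed; the scoop starts standing on it with its mouth roughly towards the robot
- tray_end (a point): harvest tray (fixed, steel): this point is on the tray's floor, in the middle of the foot of its end wall, which leans outward (to -x) by 15 degrees and is 45 high. From here the flat floor runs 286 along this point's +x, inner width 130, floor 4 above the bench, vertical side walls 40 high above the floor and 3 thick; open at the far (+x) end
- punnet_in (a point): centre of the inner floor of a pulp punnet fixed on a bench scale, 44 above the bench; inside 150 (x) x 130 (y), walls 4 thick and 56 high above this floor; the scale under it is 170 x 150
- long_lane (a point): centre of the floor of the longer lane of the two-lane sorting tray (fixed, teal, low): inside 105 (x) x 170 (y), floor 4 above the bench, walls 18 high above the floor and 4 thick; room for two mushrooms side by side, lying along this point's y
- short_lane (a point): centre of the floor of the shorter lane: inside 105 (x) x 120 (y), otherwise like the longer lane, whose -x side it adjoins
- button1: button mushroom, cream, cap 33 across, short stem 18 across, 33 high in all; origin on its axis at mid height, z towards the cap. It starts standing on its stem in the harvest tray, within 130 of the foot of the end wall. May be absent
- button2: button mushroom, cream, cap 33 across, short stem 18 across, 33 high in all; origin on its axis at mid height, z towards the cap. It starts standing on its stem in the harvest tray, within 130 of the foot of the end wall. May be absent
- button3: button mushroom, cream, cap 33 across, short stem 18 across, 33 high in all; origin on its axis at mid height, z towards the cap. It starts standing on its stem in the harvest tray, within 130 of the foot of the end wall. May be absent
- button4: button mushroom, cream, cap 33 across, short stem 18 across, 33 high in all; origin on its axis at mid height, z towards the cap. It starts standing on its stem in the harvest tray, within 130 of the foot of the end wall. May be absent
- button5: button mushroom, cream, cap 33 across, short stem 18 across, 33 high in all; origin on its axis at mid height, z towards the cap. It starts standing on its stem in the harvest tray, within 130 of the foot of the end wall. May be absent
- button6: button mushroom, cream, cap 33 across, short stem 18 across, 33 high in all; origin on its axis at mid height, z towards the cap. It starts standing on its stem in the harvest tray, within 130 of the foot of the end wall. May be absent
- button7: button mushroom, cream, cap 33 across, short stem 18 across, 33 high in all; origin on its axis at mid height, z towards the cap. It starts standing on its stem in the harvest tray, within 130 of the foot of the end wall. May be absent
- long1: long king oyster mushroom, 140 long, lying: pale stem 30 wide and 32 high, brown cap 36 wide at one end; origin on the stem's axis at mid length, 16 above its underside, x along the stem towards the cap, z up. Starts lying roughly along world y on the bench. May be absent
- long2: long king oyster mushroom, 140 long, lying: pale stem 30 wide and 32 high, brown cap 36 wide at one end; origin on the stem's axis at mid length, 16 above its underside, x along the stem towards the cap, z up. Starts lying roughly along world y on the bench. May be absent
- short1: short king oyster mushroom, 90 long, lying: pale stem 30 wide and 32 high, brown cap 36 wide at one end; origin on the stem's axis at mid length, 16 above its underside, x along the stem towards the cap, z up. Starts lying roughly along world y on the bench. May be absent
- short2: short king oyster mushroom, 90 long, lying: pale stem 30 wide and 32 high, brown cap 36 wide at one end; origin on the stem's axis at mid length, 16 above its underside, x along the stem towards the cap, z up. Starts lying roughly along world y on the bench. May be absent
- tape: bystander: roll of tape 90 across, 22 high, lying beside the harvest tray; origin under its centre
- trimbrush: bystander: brush lying on the bench at the robot's front right; origin under its middle
Mind the look-alikes: they are no part of the job. Leave any purple look-alike of the button3 alone.

How it is judged:
By the outcome, as a careful person would: the job done as asked, in the order asked, and still so for the second after the job is handed in, with the robot touching nothing.
Of button1, button2, button3, button4, button5, button6, button7 only 4 to 7 are there at a start; the rules pass over those that are not, and their reading is None.
Of long1, long2, short1, short2 only 3 to 4 are there at a start; the rules pass over those that are not, and their reading is None.
At some moment in a run one of scoop may be knocked a few centimetres aside while the robot is not near it.
It also fails if it takes over 210 s, if anything falls off the work surface, if the arm or the gripper's body presses on something with over 40 N, if the wrist force passes 120 N, or if a joint passes its speed limit or range.

## Robot

A 6-joint arm with a two-finger parallel gripper is mounted at the origin on the work surface. World frame = base frame: x ahead of the robot, y to its left, z up, the work surface at z = 0. Lengths are in mm, angles in rad, forces in N, time in s.
With the tool pointing down it reaches from about 400 to 925 mm from the base axis. Payload 12.5 kg.
Tool frame: the origin (TCP) lies midway between the tips of the shut fingers; the grasp point (between the pads) lies 19 mm behind it; z points along the fingers, y is the line along which they close (so a half turn about z gives the same grasp; the last joint's range is limited). The gripper opens to 95 mm and grips with 3 to 60 N. Pads are 20 mm wide; open, the fingers measure 119 mm over their backs; the gripper's body (75 mm by 180 mm) begins 59 mm behind the grasp point.
Start: joints at [1.022, 0.491, 1.559, -0, 1.092, -0.106], TCP at [267.781, 564.748, 214.661] pointing down, gripper open.
Joint ranges: [-3.1, 3.1], [-0.84, 2.19], [0.05, 2.79], [-1.13, 4.28], [0.06, 2.93], [-2.69, 2.69]. Speed limits (rad/s): [2.22, 2.22, 2.79, 3.14, 3.14, 3.14].

## Interface

Orientations are given as [roll, pitch, yaw] about the fixed x, y, z axes, in that order (R = Rz(yaw) Ry(pitch) Rx(roll)).
In Python, from cell import env gives the robot as it stands.
- The arm moves only by the shell command python3 -m inch 'ROWS'. ROWS is JSON, a list of rows, each a list of 7 numbers: the turn, a rotation vector about the tool's x, y, z in rad, then the shift along the tool's x, y, z in cm, then the closure, from -1 (fully open) to 1 (shut). A call has 1 to 20 rows; each row shifts and turns the commanded pose from where the row before left it, along the tool's axes as they then stand; what a row does not reach is not made up. A row lasts 1/8 s, in which the tool goes at most 62.5 mm and 10.7 degrees, less where a joint would pass 70% of its speed; a pose out of reach is approached as far as the arm can. A call with a gripper value outside its range is refused whole. The fingers move at their own pace and stop on an object; the grip force is fixed at half the most. Time passes only in rows, so rows that do not move let the fingers close. It gives the time, the measured TCP pose, the force, the opening and the grip force at its end, in the units of the state.
- env.state(): the state, without advancing time (a new reading comes with each control period).
- env.read_camera(name): name is "scene" or "top" or "wrist"; returns a dict with "img" (480x640x3 uint8, red, green, blue), "depth" (480x640 float32, mm along the optical axis (not along the pixel's ray), 0 where there is no reading), "fx", "fy", "cx", "cy" (pixels), "position" and "orientation" of the camera in the world. Camera axes: x right, y down, z forward; pixel columns grow to the right and rows downward; lengths in mm; the calibration is good to about 2 mm. The wrist camera is an equidistant fisheye: a pixel r from the principal point sees the ray r / f radians off the axis. A picture is of the moment at which its call begins.
- env.job_done(): hands the job in; it is judged then, once.
Trained networks look in a picture, given as the dict that the camera call returned (one of the last four; its "shot" number tells which), for a name from the list of things; names that differ only in an ending like _2 or _b are one class to them, and where a whole thing is asked for, a point or a joint stands for the part that bears it (a point fixed in the world has none). Each returns a list of dicts, best first, with "score" (0 to 1); they miss things now and then, are a little off and sometimes report something else, mostly with a low value. They report only what shows in the picture. A call takes as long as a camera call. They do not tell look-alikes from the thing itself.
- env.find_in(picture, target): "centre" ([x, y, z] in mm, in the coordinates of the camera as it stood for that picture, good to about 4 mm: the middle of the surface that is visible of it).
- env.trace(picture, target): "mask" (480x640 bool, what is visible of it).
The state is a dict: "t": time; "joints": joint angles; "qvel": joint speeds; "tau": joint torques, N m; "eef_pos": TCP position; "tcp_rot": TCP orientation; "ft_force": force on the tool from outside, world axes, zero at the start; "moment": the same for the moment, N m; "opening": opening from 0.0 (shut) to 1.0 (fully open); "grip_force": force on a finger pad.
Only numpy, scipy, OpenCV 4.12 (cv2) and the standard library are available. Lean on these libraries where they do the work, as an engineer would, in place of code of your own. Each camera call takes 0.05 s, during which the arm holds its last target. There are 200 camera calls.

## Working session

There is one attempt and no reset: what is moved stays moved. The work goes in short steps, Python scripts to look and compute and a shell command to move; the robot and the scene stay as the last step left them, time stands still between calls to the robot, and variables do not carry over. Pictures are saved under pics/ and viewed, at most 14 in all, crops included, and the job is handed in when it is done.

```bash
ls; mkdir -p pics
cat > h.py <<'E'
import numpy as np, cv2
from scipy.spatial.transform import Rotation as R
from cell import env
def Rm(o): return R.from_euler('xyz',o).as_matrix()
def cloud(p):
    d=p['depth'].astype(float); v,u=np.mgrid[:480,:640]
    x=(u-p['cx'])/p['fx']; y=(v-p['cy'])/p['fy']
    c=np.stack([x*d,y*d,d],-1)
    return c@Rm(p['orientation']).T+np.array(p['position'])
def w(p,c): return Rm(p['orientation'])@np.array(c)+np.array(p['position'])
def save(n,img): cv2.imwrite('pics/'+n,img[...,::-1])
E
python3 - <<'E'
from h import *
s=env.state(); print(s)
for n in('top','scene'):
    p=env.read_camera(n); save(n+'0.png',p['img']); print(n,p['position'],p['orientation'],p['fx'],p['fy'],p['cx'],p['cy'])
    for t in('scoop','board_top','tray_end','punnet_in','long_lane','short_lane','button1','long1','short1','tape','trimbrush'):
        try: print(t,[(round(f['score'],2),w(p,f['centre']).round().tolist()) for f in env.find_in(p,t)][:9])
        except Exception as e: print(t,e)
E
```

```text
pics
{'t': 0.0, 'joints': array([ 1.02240001e+00,  4.91539606e-01,  1.55943544e+00, -4.84746201e-07,
        1.09170036e+00, -1.05598325e-01]), 'qvel': array([ 0.00074866, -0.00053713, -0.00091808, -0.00011176,  0.00016631,
       -0.0012767 ]), 'tau': array([-9.07919621e-04, -6.12640929e+01, -2.58183843e+01,  6.92315586e-02,
        4.81304736e-02, -1.28253923e-04]), 'eef_pos': array([267.64740841, 564.52901536, 214.07897151]), 'tcp_rot': array([-3.14051589e+00, -1.13696126e-04,  2.69879482e+00]), 'ft_force': array([0.17363686, 0.85467167, 0.1149404 ]), 'moment': array([ 0.02614953, -0.07198698,  0.01164127]), 'grip_force': 0.0, 'opening': 1.0001755181376173}
top [347.96442277  -6.5316918  926.79567838] [-3.00387064  0.01425355 -1.58685181] 490.8023039191208 490.8023039191208 320.1609310231425 238.69166927110055
scoop [(0.97, [374.0, 386.0, 11.0]), (0.26, [532.0, -351.0, 6.0])]
board_top []
tray_end [(0.55, [567.0, 17.0, 4.0]), (0.29, [444.0, -151.0, 34.0])]
punnet_in [(0.72, [588.0, 212.0, 43.0]), (0.28, [533.0, -356.0, 7.0])]
long_lane [(0.6, [588.0, 208.0, 40.0])]
short_lane [(0.
[... 710 characters left out ...]
0]), (0.47, [456.0, -144.0, 23.0])]
board_top [(0.82, [424.0, 346.0, 8.0]), (0.26, [457.0, -23.0, 24.0])]
tray_end [(0.84, [576.0, 9.0, -1.0]), (0.73, [539.0, -150.0, 27.0])]
punnet_in [(0.84, [595.0, 216.0, 53.0])]
long_lane [(0.87, [535.0, -350.0, -1.0]), (0.3, [456.0, 49.0, 26.0])]
short_lane [(0.67, [531.0, -352.0, -3.0]), (0.47, [429.0, 384.0, 47.0])]
button1 [(0.7, [456.0, 48.0, 27.0]), (0.67, [538.0, 15.0, 27.0]), (0.58, [456.0, 15.0, 23.0]), (0.47, [457.0, -25.0, 25.0])]
long1 [(0.69, [693.0, -158.0, 23.0]), (0.66, [544.0, -153.0, 24.0])]
short1 [(0.86, [458.0, -148.0, 21.0]), (0.85, [615.0, -145.0, 24.0])]
tape [(0.74, [352.0, 160.0, 21.0])]
trimbrush [(0.77, [346.0, -136.0, 11.0])]
```

View pics/top0.png

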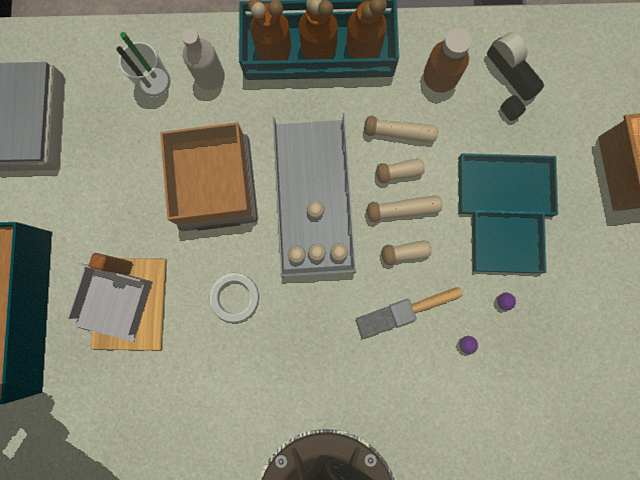

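View pics/scene0.png

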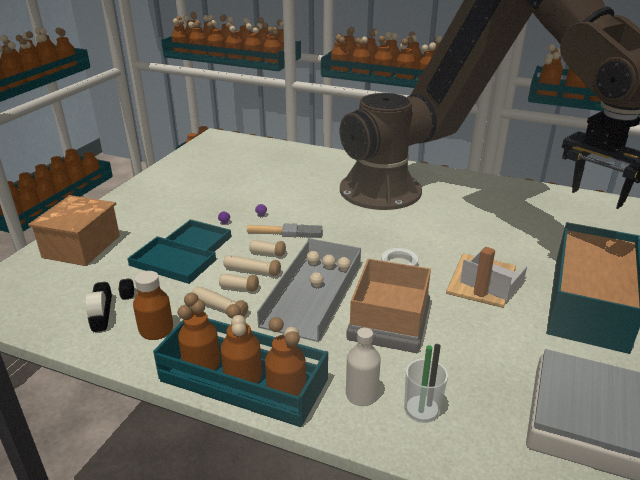

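Top view shows four cream buttons in the steel tray: (296,254), (317,252), (339,252) and (315,209). The purple balls at (506,301) and (468,345) are the look-alikes, and the round caps of the oysters and the bottle tops could also be mistaken for buttons. The king oysters are long at (400,130) and (405,208), and short at (400,171) and (406,252). The scoop is at (112,300), on its board with its grip at (110,265).

```bash
cat >> h.py <<'E'
def rect(P):
    (cx,cy),(a,b),an=cv2.minAreaRect(P[:,:2].astype(np.float32))
    if a<b: an-=90; a,b=b,a
    return [round(float(v),1) for v in(cx,cy,a,b,(an+90)%180-90)]   # centre, long, short, deg of long axis
E
python3 - <<'E'
from h import *
p=env.read_camera('top'); C=cloud(p); img=p['img'].astype(int)
q=env.read_camera('scene'); D=cloud(q)
# bench height check in both
for X in(C,D):
    z=X[...,2][(abs(X[...,2])<12)&(X[...,0]>150)&(X[...,0]<750)&(abs(X[...,1])<400)]; print('bench',np.percentile(z,[10,50,90]).round(1))
print('noise',np.std(np.diff(C[300:310,400:430,2])))
for pic,X,nm in((p,C,'top'),(q,D,'scene')):
  for t in('long1','short1','button1','tape','punnet_in','board_top','short_lane','long_lane','tray_end','scoop'):
    for f in env.trace(pic,t)[:7]:
        if f['score']<.4: continue
        m=cv2.erode(f['mask'].astype(np.uint8),np.ones((3,3)))>0
        P=X[m]; P=P[(P[:,2]>2)&(P[:,2]<160)]
        if len(P)<20: continue
        print(nm,t,round(f['score'],2),rect(P),'z',np.percentile(P[:,2],[5,50,95]).round(1))
E
```

```text
bench [-1.9  0.4  4. ]
bench [-3.5 -0.9  4.1]
noise 106.75581412031045
top long1 0.84 [530.2, -153.0, 136.5, 33.1, -82.5] z [23.4 30.1 37.1]
top long1 0.78 [679.0, -152.1, 134.4, 30.7, 81.1] z [21.4 29.8 36.8]
top short1 0.97 [602.2, -147.5, 86.6, 32.3, -78.3] z [23.1 30.3 37.9]
top short1 0.82 [444.5, -153.7, 86.4, 32.2, -83.9] z [25.  30.8 38.5]
top button1 0.81 [277.1, -258.3, 25.6, 25.3, 28.1] z [24.2 29.4 33.9]
top button1 0.73 [448.4, 10.9, 26.2, 25.0, -46.4] z [29.2 33.7 37.4]
top button1 0.71 [527.8, 12.6, 25.1, 24.0, 43.9] z [29.4 33.8 38.1]
top button1 0.64 [446.6, -30.3, 24.7, 23.2, 43.8] z [29.6 34.1 37.3]
top button1 0.58 [445.1, 48.5, 24.6, 23.7, -45.8] z [29.5 33.9 37.7]
top button1 0.56 [353.3, -330.6, 26.0, 23.4, -50.5] z [23.4 29.8 33.8]
top tape 0.98 [368.6, 164.5, 83.5, 82.8, 63.0] z [18.6 21.9 24.5]
top tape 0.56 [445.1, -152.8, 84.6, 32.3, -82.7] z [25.8 31.  38.5]
top punnet_in 0.71 [584.7, 217.5, 175.0, 172.4, -84.0] z [28.1 44.8 99.5]
top punnet_in 0.54 [557.6, 15.4, 298.9, 132.5, 2.6] z [ 2.4  4.5 29.8]
top board_top 0.7 [445.7, 48.2, 26.3, 26.0, 44.2] z [29
[... 766 characters left out ...]
.8, 21.4, 17.6, -69.8] z [17.3 27.1 34.6]
scene button1 0.54 [458.6, -28.2, 23.2, 21.0, -25.0] z [ 9.9 27.3 35.8]
scene button1 0.51 [540.9, 15.4, 19.9, 19.7, 83.8] z [15.3 26.3 35.6]
scene tape 0.91 [361.0, 162.5, 79.8, 56.8, -80.8] z [ 6.9 18.1 22.6]
scene punnet_in 0.82 [591.9, 208.5, 173.7, 144.7, 5.8] z [18.7 52.6 97.1]
scene board_top 0.75 [365.7, 363.3, 173.5, 122.5, -1.2] z [ 4.8  9.6 12.7]
scene short_lane 0.83 [519.6, -350.4, 230.0, 183.8, -2.6] z [ 2.3  7.  20.8]
scene long_lane 0.76 [519.8, -350.4, 229.6, 183.8, -2.6] z [ 2.3  6.7 20.5]
scene tray_end 0.56 [559.2, 15.8, 306.2, 137.2, 2.7] z [ 2.2  6.1 41.7]
scene scoop 0.69 [375.4, 386.5, 151.7, 134.0, -0.4] z [ 12.4  46.3 117.7]
```

Run:
```python
from h import *
# orthographic height map from both cams, merged
p=env.read_camera('top'); C=cloud(p).reshape(-1,3); col=p['img'].reshape(-1,3)
def hm(x0,x1,y0,y1,s=3):
    W=int((y1-y0)*s);H=int((x1-x0)*s); im=np.zeros((H,W),np.float32)
    o=np.argsort(C[:,2]); c=C[o]
    m=(c[:,0]>x0)&(c[:,0]<x1)&(c[:,1]>y0)&(c[:,1]<y1); c=c[m]
    im[((x1-c[:,0])*s).astype(int).clip(0,H-1),((y1-c[:,1])*s).astype(int).clip(0,W-1)]=c[:,2]
    return im
np.save('C.npy',C)
def band(x0,x1,y0,y1,z0,z1):
    m=(C[:,0]>x0)&(C[:,0]<x1)&(C[:,1]>y0)&(C[:,1]<y1)&(C[:,2]>z0)&(C[:,2]<z1); return C[m]
# tray side walls tops (z~44): y vs x
for x in range(440,720,40):
    P=band(x-10,x+10,-90,110,36,52); L=P[P[:,1]>5+45];Rr=P[P[:,1]<-30]
    print('tray x',x,[ (round(float(np.median(k[:,1])),1),round(float(np.median(k[:,2])),1),len(k)) for k in(L,Rr) if len(k)])
for y in(-40,-20,0,20,40,60):
    P=band(380,460,y-5,y+5,2,50); 
    f=P[P[:,2]<8]; w_=P[(P[:,2]>8)&(P[:,0]<435)]
    print('end y',y,'floor minx',f[:,0].min().round(1) if len(f) else None, 'wall',[(a.round(1),b.round(1)) for a,b in w_[np.argsort(w_[:,2])][::max(1,len(w_)//6),::2]])
P=band(500,720,-40,70,1,9); print('floor z',np.median(P[:,2]),'max x',np.percentile(P[:,0],99.5))
# punnet walls z~100
P=band(480,700,110,320,92,112); print('punnet rim',rect(P),np.median(P[:,2]))
P=band(550,630,170,250,30,60); print('punnet floor',np.median(P[:,2]))
# board
P=band(280,480,270,480,8,16); print('board',rect(P),np.median(P[:,2]))
P=band(280,480,270,480,105,150); print('handle top',rect(P) if len(P) else None, P.mean(0) if len(P) else None)
P=band(280,480,270,480,45,150); print('sc hi',rect(P), len(P))
P=band(400,700,-480,-230,15,30); print('lanes rim',rect(P),np.median(P[:,2]))
```

```text
tray x 440 [(75.4, 42.9, 36), (-55.1, 42.3, 31)]
tray x 480 [(78.0, 43.2, 20), (-54.2, 44.0, 20)]
tray x 520 [(79.8, 44.1, 22), (-53.1, 42.8, 27)]
tray x 560 [(82.0, 42.9, 21), (-50.5, 43.5, 19)]
tray x 600 [(83.8, 43.5, 20), (-49.4, 43.6, 18)]
tray x 640 [(85.5, 42.4, 21), (-46.9, 43.6, 18)]
tray x 680 [(87.4, 43.6, 21), (-45.7, 43.5, 22)]
end y -40 floor minx 382.1 wall [(np.float64(422.8), np.float64(10.7)), (np.float64(422.3), np.float64(16.8)), (np.float64(434.5), np.float64(26.6)), (np.float64(417.2), np.float64(33.5)), (np.float64(414.8), np.float64(42.2)), (np.float64(410.8), np.float64(46.0)), (np.float64(412.5), np.float64(47.7))]
end y -20 floor minx 380.7 wall [(np.float64(421.1), np.float64(13.3)), (np.float64(435.0), np.float64(23.7)), (np.float64(418.0), np.float64(28.0)), (np.float64(415.5), np.float64(37.4)), (np.float64(413.0), np.float64(46.9)), (np.float64(409.3), np.float64(48.1)), (np.float64(411.0), np.float64(49.7))]
end y 0 floor minx 381.0 wall [(np.float64(421.7), np.float64(9.6)), (np.float64(419.3), np.float64(17.5)), (np.float64(416.5), np.float64(30.0))
[... 773 characters left out ...]
 60 floor minx 381.9 wall [(np.float64(419.1), np.float64(8.9)), (np.float64(416.4), np.float64(18.5)), (np.float64(414.2), np.float64(25.0)), (np.float64(433.7), np.float64(32.1)), (np.float64(409.3), np.float64(43.0)), (np.float64(408.8), np.float64(47.7)), (np.float64(407.0), np.float64(48.8))]
floor z 4.040419464875754 max x 716.1462443061127
punnet rim [587.7, 205.9, 159.6, 139.2, 6.3] 99.26200151051609
punnet floor 43.989092066005185
board [363.0, 377.3, 166.6, 160.0, -1.8] 12.873124814418134
handle top [428.5, 368.9, 25.9, 25.9, -18.2] [427.84407705 366.00010193 125.25722054]
sc hi [380.9, 383.6, 125.5, 116.4, -15.3] 946
lanes rim [553.4, -352.3, 293.7, 180.0, -2.5] 21.478678206414997
```

```bash
cat >> h.py <<'E'
def go(pos,rpy,s=None,T=None):
    """print turn (tool rotvec) and shift in tool axes AFTER and BEFORE the turn, cm"""
    if T is None:
        s=s or env.state(); T=(np.array(s['eef_pos']),Rm(s['tcp_rot']))
    R1=Rm(rpy); rv=R.from_matrix(T[1].T@R1).as_rotvec(); d=(np.array(pos)-T[0])/10
    print('turn',rv.round(3),'shift before',(T[1].T@d).round(2),'after',(R1.T@d).round(2),'dist mm',np.linalg.norm(d*10).round(0))
    return np.array(pos,float),R1
E
python3 - <<'E'
from h import *
T=go([428.5,368.9,190],[np.pi,0,2.859])
T=go([428.5,368.9,88],[np.pi,0,2.859],T=T)
E
```

```text
turn [ 0.    0.   -0.16] shift before [-22.91 -10.81   2.47] after [-20.9  -14.32   2.47] dist mm 255.0
turn [0. 0. 0.] shift before [ 0.  -0.  10.2] after [ 0.  -0.  10.2] dist mm 102.0
```

```bash
python3 -m inch '[[0,0,-0.16,0,0,0,-1],[0,0,0,-4.18,-2.86,0.5,-1],[0,0,0,-4.18,-2.86,0.5,-1],[0,0,0,-4.18,-2.86,0.5,-1],[0,0,0,-4.18,-2.87,0.5,-1],[0,0,0,-4.18,-2.87,0.5,-1],[0,0,0,0,0,0,-1],[0,0,0,0,0,0,-1],[0,0,0,0,0,0,-1]]'
python3 - <<'E'
from h import *
p=env.read_camera('wrist'); save('wr0.png',p['img']); print(p['position'],p['orientation'],p['fx'],p['cx'],p['cy'])
print(env.state()['eef_pos'],env.state()['tcp_rot'])
t=env.read_camera('top'); C=cloud(t)
f=env.trace(t,'scoop')[0]; P=C[f['mask']]; print(f['score'],rect(P[(P[:,2]>5)&(P[:,2]<60)]))
s=env.read_camera('scene'); C=cloud(s); 
for f in env.trace(s,'scoop')[:1]:
    P=C[f['mask']]; H=P[P[:,2]>100]; print(len(H),H.mean(0), rect(H))
g=t['img'][190:290,270:370]; save('crop.png',cv2.resize(g,(600,600),interpolation=cv2.INTER_CUBIC))
E
```

```text
t: 3.48
eef_pos: [427.8, 369.8, 189.8]
tcp_rot: [3.141, 0.0, 2.86]
ft_force: [-0.1, 0.3, 0.9]
opening: 1.004
grip_force: 0.0
[347.49571389 392.86066332 360.21498846] [2.83660865e+00 2.92565228e-04 1.28816059e+00] 371.64829954431775 317.15509941262064 241.22125139164638
[427.84092533 369.78375459 189.78665933] [3.14130878e+00 1.02457767e-04 2.86031986e+00]
0.67 [373.0, 385.6, 140.2, 116.3, -15.4]
225 [483.06731266 373.03506679 145.51346152] [987.0, 398.9, 1146.1, 29.5, 3.0]
```

View pics/wr0.png

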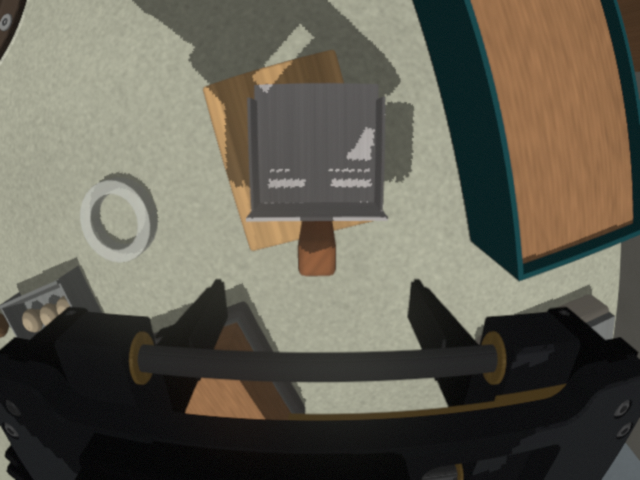

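View pics/crop.png

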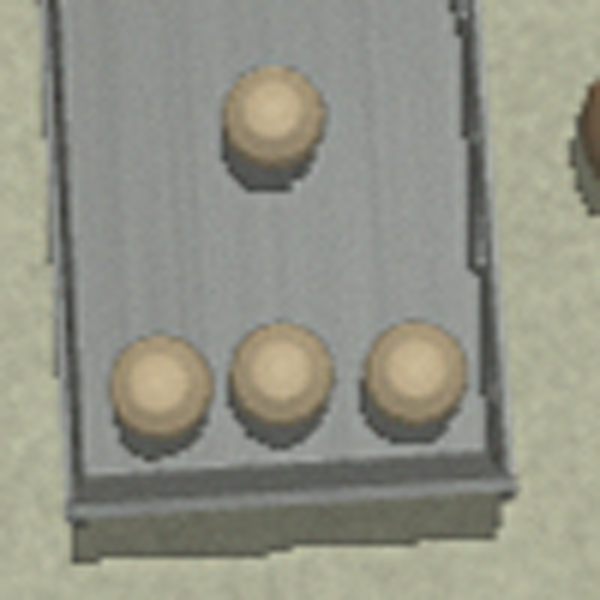

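The crop shows four cream buttons and nothing purple in the tray. The wrist view has the scoop square to the fingers, with the grip at (317,250) centred between them. Next I descend and grip.

```bash
python3 -m inch '[[0,0,0,0,0,2.5,-1],[0,0,0,0,0,2.5,-1],[0,0,0,0,0,2.5,-1],[0,0,0,0,0,2.5,-1],[0,0,0,0,0,0.2,-1],[0,0,0,0,0,0,-1],[0,0,0,0,0,0,1],[0,0,0,0,0,0,1],[0,0,0,0,0,0,1],[0,0,0,0,0,0,1],[0,0,0,0,0,0,1],[0,0,0,0,0,0,1]]'
python3 -m inch '[[0,0,0,0,0,-1,1],[0,0,0,0,0,-2,1],[0,0,0,0,0,-3,1],[0,0,0,0,0,-3,1],[0,0,0,0,0,-3,1],[0,0,0,0,0,0,1],[0,0,0,0,0,0,1]]'
python3 - <<'E'
from h import *
s=env.state();print(s['eef_pos'],s['tcp_rot'])
t=env.read_camera('top'); C=cloud(t); f=env.trace(t,'scoop')[0]; P=C[f['mask']]; P=P[(P[:,2]>60)&(P[:,2]<175)];print('scoop',rect(P)); F=P[P[:,2]<150]
A=np.c_[F[:,:2],np.ones(len(F))]
m=cv2.erode(f['mask'].astype(np.uint8),np.ones((9,9)))>0; F=C[m]; F=F[(F[:,2]>80)&(F[:,2]<160)]
d=np.array([np.cos(2.86),np.sin(2.86)]); a=(F[:,:2]-s['eef_pos'][:2])@d
for k in range(20,130,15): 
    g=F[(a>k)&(a<k+15)]; 
    if len(g): print(k,np.median(g[:,2]).round(1))
C=C.reshape(-1,3)
m=(C[:,0]>250)&(C[:,0]<480)&(C[:,1]>290)&(C[:,1]<470)&(C[:,2]>8)&(C[:,2]<16);print('board',rect(C[m]),m.sum())
q=env.read_camera('scene');save('sc1.png',q['img']);D=cloud(q).reshape(-1,3)
m=(D[:,0]>250)&(D[:,0]<480)&(D[:,1]>290)&(D[:,1]<470)&(D[:,2]>8.5)&(D[:,2]<16);print('board',rect(D[m]),m.sum())
E
```

```text
t: 5.22
eef_pos: [428.5, 368.9, 87.6]
tcp_rot: [3.142, -0.0, 2.859]
ft_force: [0.6, 0.1, -0.4]
opening: 0.428
grip_force: 0.0
t: 6.1
eef_pos: [428.1, 368.7, 207.0]
tcp_rot: [-3.141, -0.001, 2.859]
ft_force: [0.1, 0.9, -0.9]
opening: 0.276
grip_force: 30.0
[428.14279585 368.65149765 207.00161092] [-3.14094461e+00 -5.59595155e-04  2.85883132e+00]
scoop [373.3, 385.7, 141.6, 116.7, -16.0]
20 115.7
35 115.5
50 115.6
65 115.3
80 115.3
95 115.1
110 114.8
board [360.8, 362.8, 169.7, 130.2, -1.6] 4195
board [364.0, 363.0, 174.8, 129.4, -1.7] 1971
```

```bash
python3 -m inch '[[0,0,0,0,0,2.5,1],[0,0,0,0,0,2.5,1],[0,0,0,0,0,2.5,1],[0,0,0,0,0,1.5,1],[0,0,0,0,0,0.6,1],[0,0,0,0,0,0.4,1],[0,0,0,0,0,0,1],[0,0,0,0,0,0,1]]'
python3 -m inch '[[0,0,0,0,0,0,-0.2],[0,0,0,0,0,0,-0.2],[0,0,0,0,0,0,-0.2],[0,0,0,0,0,0,-0.2],[0,0,0,0,0,1,-0.2],[0,0,0,0,0,0.9,-0.2],[0,0,0,0,0,0,-0.2],[0,0,0,0,0,0,1],[0,0,0,0,0,0,1],[0,0,0,0,0,0,1],[0,0,0,0,0,0,1],[0,0,0,0,0,0,1],[0,0,0,0,0,0,1],[0,0,0,0,0,0,1],[0,0,0,0,0,0,1]]'
```

```text
t: 7.25
eef_pos: [428.7, 369.1, 108.2]
tcp_rot: [3.141, 0.001, 2.859]
ft_force: [-0.1, -0.8, -1.6]
opening: 0.271
grip_force: 30.0
t: 9.12
eef_pos: [428.6, 369.0, 88.8]
tcp_rot: [3.141, 0.0, 2.859]
ft_force: [-0.2, 1.0, 2.6]
opening: 0.277
grip_force: 30.0
```

```bash
python3 -m inch '[[0,0,0,0,0,-1,1],[0,0,0,0,0,-3,1],[0,0,0,0,0,-4,1],[0,0,0,0,0,-4,1],[0,0,0,0,0,-2,1],[0,0,0,0,0,0,1],[0,0,0,0,0,0,1]]'
python3 - <<'E'
from h import *
s=env.state()
t=env.read_camera('top'); C=cloud(t); f=env.trace(t,'scoop')[0]; 
m=cv2.erode(f['mask'].astype(np.uint8),np.ones((9,9)))>0; F=C[m]; F=F[(F[:,2]>80)&(F[:,2]<190)]
d=np.array([np.cos(2.86),np.sin(2.86)]); a=(F[:,:2]-s['eef_pos'][:2])@d
for k in (20,50,80,110): 
    g=F[(a>k)&(a<k+15)]; print(k,np.median(g[:,2]).round(1))
T=go([687.7,21.2,240],[np.pi,0,3.186])
E
```

```text
t: 10.0
eef_pos: [428.1, 368.6, 227.8]
tcp_rot: [-3.141, -0.001, 2.859]
ft_force: [-0.7, -0.1, -1.2]
opening: 0.274
grip_force: 30.0
20 154.1
50 153.7
80 153.4
110 152.8
turn [-0.001 -0.001 -0.327] shift before [-34.62 -26.12  -1.25] after [-24.38 -35.86  -1.25] dist mm 434.0
```

```bash
python3 -m inch '[[0,0,-0.109,0,0,0,1],[0,0,-0.109,0,0,0,1],[0,0,-0.109,0,0,0,1],[0,0,0,-1,-1.4,-0.1,1],[0,0,0,-2,-3,-0.1,1],[0,0,0,-2,-3,-0.1,1],[0,0,0,-2,-3,-0.1,1],[0,0,0,-2,-3,-0.1,1],[0,0,0,-2,-3,-0.1,1],[0,0,0,-2,-3,-0.1,1],[0,0,0,-2,-3,-0.1,1],[0,0,0,-2,-3,-0.1,1],[0,0,0,-2,-3,-0.1,1],[0,0,0,-2,-3,-0.1,1],[0,0,0,-2,-3,-0.1,1],[0,0,0,-1.38,-1.46,0,1],[0,0,0,0,0,0,1],[0,0,0,0,0,0,1],[0,0,0,0,0,0,1]]'
python3 - <<'E'
from h import *
s=env.state()
t=env.read_camera('top'); C=cloud(t); f=env.trace(t,'scoop')[0]; P=C[f['mask']];P=P[(P[:,2]>150)&(P[:,2]<210)]; print('scoop',rect(P))
u=np.array([np.cos(2.56*np.pi/180),np.sin(2.56*np.pi/180)])
c=np.array(rect(P)[:2])-[423,9.4]; print('along',c@u,'lat',c@[-u[1],u[0]])
F=C[cv2.erode(f['mask'].astype(np.uint8),np.ones((9,9)))>0];F=F[(F[:,2]>120)&(F[:,2]<200)];a=s['eef_pos'][0]-F[:,0]
for k in (20,50,80,110): 
    g=F[(a>k)&(a<k+15)]; print(k,np.median(g[:,2]).round(1))
go([687.7,21.2,120],[np.pi,0,3.186])
E
```

```text
t: 12.48
eef_pos: [687.5, 22.0, 240.7]
tcp_rot: [3.141, -0.0, -3.097]
ft_force: [-0.7, -0.2, -1.8]
opening: 0.271
grip_force: 30.0
scoop [0.0, 0.0, 0.0, 0.0, 0.0]
along -422.9977004774313 lat 9.502914858364687
20 nan
50 nan
80 nan
110 nan
turn [0. 0. 0.] shift before [-0.   -0.08 12.09] after [-0.   -0.08 12.09] dist mm 121.0
  return _methods._mean(a, axis=axis, dtype=dtype,
  ret = ret.dtype.type(ret / rcount)
```

```bash
python3 -m inch '[[0,0,0,0,0,2,1],[0,0,0,0,0,2,1],[0,0,0,0,0,2,1],[0,0,0,0,0,2,1],[0,0,0,0,0,2,1],[0,0,0,0,-0.08,2,1],[0,0,0,0,0,0,1],[0,0,0,0,0,0,1]]'
python3 - <<'E'
from h import *
t=env.read_camera('top');q=env.read_camera('scene');save('b.png',np.vstack([t['img'][60:300,200:420].repeat(1,0),q['img'][200:380,200:420]]))
w_=env.read_camera('wrist');im=cv2.resize(np.hstack([t['img'][40:300,180:440],q['img'][130:390,190:450],w_['img'][0:260,190:450]]),(798,266))
save('b.png',im)
E
```

```text
t: 13.58
eef_pos: [688.3, 20.9, 121.6]
tcp_rot: [-3.142, 0.001, -3.097]
ft_force: [-0.5, -0.4, -0.5]
opening: 0.275
grip_force: 30.0
```

View pics/b.png

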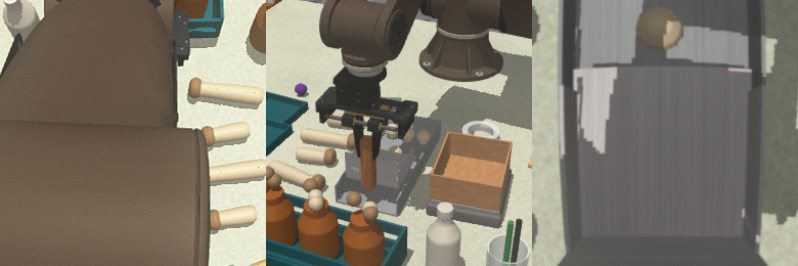

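```bash
cat >> h.py <<'E'
def wcloud(p):
    d=p['depth'].astype(float); v,u=np.mgrid[:480,:640]
    a=u-p['cx'];b=v-p['cy'];r=np.hypot(a,b)+1e-9; th=r/p['fx']; k=np.tan(th)/r
    return np.stack([a*k*d,b*k*d,d],-1)@Rm(p['orientation']).T+np.array(p['position'])
E
python3 - <<'E'
from h import *
p=env.read_camera('wrist'); C=wcloud(p).reshape(-1,3); C=C[(C[:,2]>-5)&(C[:,2]<110)]
u=np.array([np.cos(2.56*np.pi/180),np.sin(2.56*np.pi/180)]); q=C[:,:2]-[423,9.4]
s=q@u; l=q@[-u[1],u[0]]
for a in range(60,260,20):
    k=(s>a)&(s<a+20)&(abs(l)<85)
    o=[]
    for lo in range(-80,80,5):
        j=k&(l>=lo)&(l<lo+5); o.append(int(np.median(C[j,2])) if j.sum()>3 else None)
    print(a,o)
E
```

```text
60 [None, None, 5, 3, 4, 4, 4, 4, 4, 4, 4, 4, 3, 3, 4, 4, 4, 4, 4, 4, 3, 4, 3, 4, 3, 4, 3, 4, 4, None, None, 0]
80 [None, None, 24, 4, 4, 4, 4, 4, 4, 4, 4, 4, 4, 4, 28, 29, 5, 4, 4, 4, 4, 4, 4, 4, 4, 4, 4, 4, 19, 44, None, 0]
100 [None, None, 29, 4, 4, 4, 4, 4, 4, 4, 4, 4, 27, 33, 35, 35, 34, 30, 4, 4, 4, 4, 4, 4, 4, 4, 4, 4, 24, 44, None, 0]
120 [None, None, 31, 4, 4, 4, 4, 4, 4, 4, 4, 4, 4, 4, 4, 4, 4, 4, 4, 4, 4, 4, 4, 4, 4, 4, 4, 4, 28, 44, None, 0]
140 [None, None, 38, None, 56, 46, 46, 47, 47, 47, 47, 46, 47, 47, 46, 47, 47, 46, 46, 47, 46, 47, 47, 46, 46, 46, 47, 47, 33, 44, None, 0]
160 [None, None, 44, None, 71, 47, 47, 47, 47, 47, 47, 47, 47, 47, 47, 47, 47, 47, 47, 47, 47, 47, 47, 46, 47, 46, 65, 83, None, None, None, 0]
180 [None, None, 44, None, 71, 47, 47, 47, 47, 47, 47, 47, 47, 47, 47, 47, 47, 47, 47, 47, 47, 47, 47, 47, 47, 47, 65, 82, None, 44, None, 0]
200 [None, None, 44, None, 71, 47, 47, 47, 47, 47, 47, 47, 47, 47, 47, 47, 47, 47, 47, 47, 47, 47, 47, 47, 47, 47, 65, 82, None, 43, None, 0]
220 [None, None, 44, None, 71, 47, 47, 47, 47, 47, 47, 47, 47, 47, 47, 47, 47, 47, 47, 47, 47, 47, 47, 47, 47, 47, 65, 83, None, 44, None, 0]
240 [None, None, 44, None, 77, 72, 74, 74, 74, 72, 74, 73, 72, 78, 77, 74, 77, 78, 73, 74, 74, 72, 74, 72, 74, 72, 74, 92, None, 44, None, 0]
```

```bash
python3 -m inch '[[0,0,0,0,0,1.5,1],[0,0,0,0,0,1.5,1],[0,0,0,0,0,0.6,1],[0,0,0,0,0,0.3,1],[0,0,0,0,0,0,1],[0,0,0,0,0,0,1]]'; python3 -m inch '[[0,0,0,0,0,0.2,1],[0,0,0,0,0,0.1,1],[0,0,0,0,0,0,1]]'
```

```text
t: 14.52
eef_pos: [688.1, 20.7, 82.0]
tcp_rot: [3.142, 0.001, -3.097]
ft_force: [0.2, -1.3, -1.5]
opening: 0.275
grip_force: 30.0
t: 14.9
eef_pos: [688.3, 20.6, 80.8]
tcp_rot: [-3.141, 0.002, -3.097]
ft_force: [-3.9, -0.1, 13.8]
opening: 0.273
grip_force: 30.0
```

```bash
python3 -m inch '[[0,0,0,0,0,-0.1,1],[0,0,0,1,0,0,1],[0,0,0,1.5,0,0,1],[0,0,0,1.5,0,0,1],[0,0,0,1.5,0,0,1],[0,0,0,1,0,0,1],[0,0,0,0.5,0,0,1],[0,0,0,0.5,0,0,1],[0,0,0,0,0,0,1]]'
python3 - <<'E'
from h import *
w_=env.read_camera('wrist');save('w1.png',cv2.resize(w_['img'][0:280,150:490],None,fx=1.6,fy=1.6))
E
```

```text
t: 16.02
eef_pos: [613.6, 17.2, 80.8]
tcp_rot: [-3.141, 0.003, -3.097]
ft_force: [0.1, -0.8, 8.1]
opening: 0.276
grip_force: 30.0
```

View pics/w1.png

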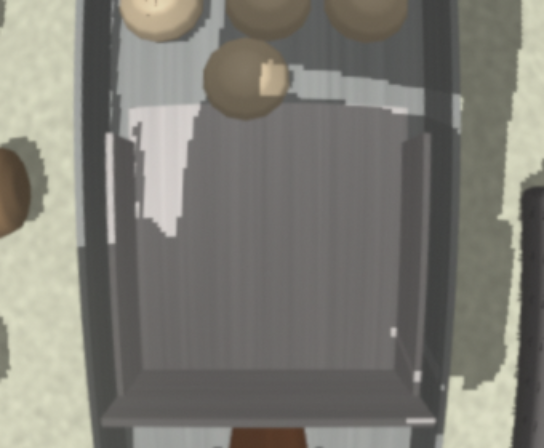

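The wrist view shows the pan centred between the tray walls. The fourth button is at the lip (245,78), and the row of three is just ahead.

```bash
python3 -m inch '[[0,0,0,0.5,0,0,1],[0,0,0,0.5,0,0,1],[0,0,0,0.5,0,0,1],[0,0,0,0.5,0,0,1],[0,0,0,0.5,0,0,1],[0,0,0,0.5,0,0,1],[0,0,0,0.5,0,0,1],[0,0,0,0.5,0,0,1],[0,0,0,0,0,0,1]]';python3 -m inch '[[0,0,0,0.4,0,0,1],[0,0,0,0.4,0,0,1],[0,0,0,0.4,0,0,1],[0,0,0,0,0,0,1]]'
python3 - <<'E'
from h import *
w_=env.read_camera('wrist');save('w2.png',cv2.resize(w_['img'][0:280,150:490],None,fx=1.6,fy=1.6))
C=wcloud(w_).reshape(-1,3);u=np.array([np.cos(2.56*np.pi/180),np.sin(2.56*np.pi/180)]); q=C[:,:2]-[423,9.4];s=q@u;l=q@[-u[1],u[0]]
k=(abs(l)<62)&(s>-10)&(s<130)&(C[:,2]>12)&(C[:,2]<80)
print('shown s range', s[(abs(l)<50)].min())
E
```

```text
t: 17.2
eef_pos: [574.0, 15.4, 80.8]
tcp_rot: [-3.141, 0.003, -3.097]
ft_force: [2.0, -1.3, 9.3]
opening: 0.27
grip_force: 30.0
t: 17.7
eef_pos: [562.5, 14.8, 80.9]
tcp_rot: [-3.141, 0.005, -3.098]
ft_force: [4.7, -0.0, 8.5]
opening: 0.273
grip_force: 30.0
shown s range -36.12204736857305
```

View pics/w2.png

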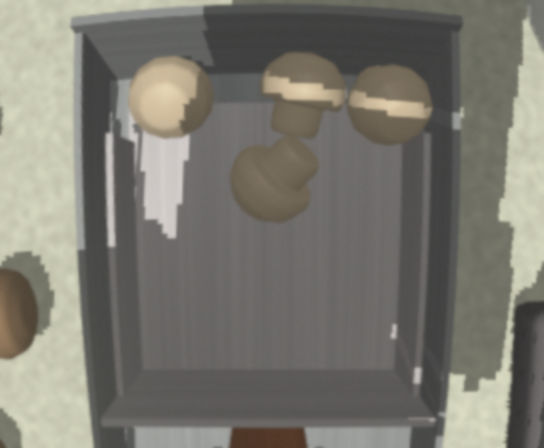

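Two buttons are now on the pan at (275,180) and (303,95). The outer two, at (170,97) and (390,105), are against the end wall with the lip under their edges. I keep pushing.

```bash
python3 -m inch '[[0,0,0,0.3,0,0,1],[0,0,0,0.3,0,0,1],[0,0,0,0.3,0,0,1],[0,0,0,0,0,0,1]]'
python3 - <<'E'
from h import *
w_=env.read_camera('wrist');save('w3.png',cv2.resize(w_['img'][0:280,150:490],None,fx=1.6,fy=1.6))
E
```

```text
t: 18.25
eef_pos: [558.5, 14.2, 82.8]
tcp_rot: [-3.14, 0.017, -3.099]
ft_force: [19.2, 0.6, 12.7]
opening: 0.27
grip_force: 30.1
```

View pics/w3.png

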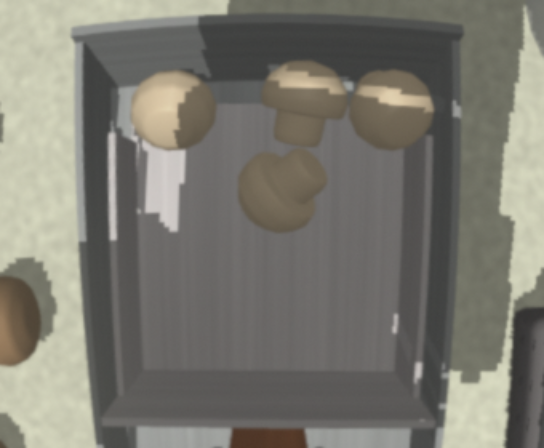

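Run:
```python
from h import *
w_=env.read_camera('wrist')
C=wcloud(w_).reshape(-1,3);u=np.array([np.cos(2.56*np.pi/180),np.sin(2.56*np.pi/180)]); q=C[:,:2]-[423,9.4];s=q@u;l=q@[-u[1],u[0]]
for a in range(-15,60,5):
    o=[]
    for lo in range(-65,65,5):
        j=(s>=a)&(s<a+5)&(l>=lo)&(l<lo+5)&(C[:,2]<90)&(C[:,2]>-3); o.append(int(np.median(C[j,2])) if j.sum()>2 else -1)
    print('%4d'%a,' '.join('%3d'%k for k in o))
```

```text
-15  48  48  48  48  48  48  48  48  47  48  48  48  48  48  48  48  48  48  48  48  47  48  48  48  48  47
 -10  35  34  34  35  34  34  34  34  35  34  34  34  34  34  34  34  34  35  34  34  34  35  34  34  34  38
  -5  16  16  16  18  21  20  19  16  16  15  16  16  16  20  25  25  23  20  16  16  18  19  21  20  17  27
   0   4   4  -1  31  34  34  33  28   4   4   4   4   5  32  34  35  34  30   5   4  32  34  34  33  -1  32
   5   4   4  29  34  36  37  37  34   4   4   4   4  29  35  37  38  37  34  29  31  36  38  38  36  32  33
  10   4   4  31  35  38  39  38  35  28   6   6   6  28  35  38  38  37  34  28  33  37  38  38  37  33  34
  15   4   4  30  35  38  39  38  35  27   6   6   6   6  28  36  37  36  32  25  32  37  38  38  36  32  34
  20   4   6  27  33  35  36  35  31   7   6   6   6   6  25  29  29  27   6   6  27  34  36  36  33  30  32
  25  -1  31   6  22  30  31  29   8   6   6   6   6   6   7  27  28  22   6   6   6  27  30  30  30  42  35
  30  -1  31   6   6   6   6   6   6   6   6   6   7  22   7  32  28   6   6   6   6   6   6   6  23  42  34
  35  -1  31   6   6   6   6   6   6   6   6   7  31  30  32  36  34  27   6   6   6   6   6   6  25  42  34
  40  -1  31   6   6   6   7   6   6   6   6  28  34  35  34  36  37  32   6   6   6   6   7   6  24  42  36
  45  -1  32   6   6   7   6   6   6   7   7  30  36  37  34  34  34  29   6   6   6   6   6   6  25  42  33
  50  -1  32   6   6   7   7   6   7   6   7  24  34  37  37  33  26   7   6   6   6   7   6   6  24  42  35
  55  -1  30   7   7   7   7   7   7   7   7   7  29  34  35  33  28   7   6   7   6   7   7   7  25  42  34
```

```bash
python3 -m inch '[[0,0,0,-0.3,0,0,1],[0,0.05,0,-0.3,0,-0.05,1],[0,0.05,0,-0.3,0,-0.05,1],[0,0.05,0,-0.3,0,-0.05,1],[0,0.05,0,-0.3,0,-0.05,1],[0,0.05,0,-0.3,0,-0.05,1],[0,0.05,0,-0.3,0,-0.05,1],[0,0,0,0,0,0,1]]'
python3 - <<'E'
from h import *
w_=env.read_camera('wrist');save('w4.png',cv2.resize(w_['img'][0:280,150:490],None,fx=1.6,fy=1.6))
E
```

```text
t: 19.35
eef_pos: [575.4, 15.5, 81.9]
tcp_rot: [-3.141, -0.295, -3.097]
ft_force: [2.9, 0.4, 14.7]
opening: 0.272
grip_force: 30.0
```

View pics/w4.png

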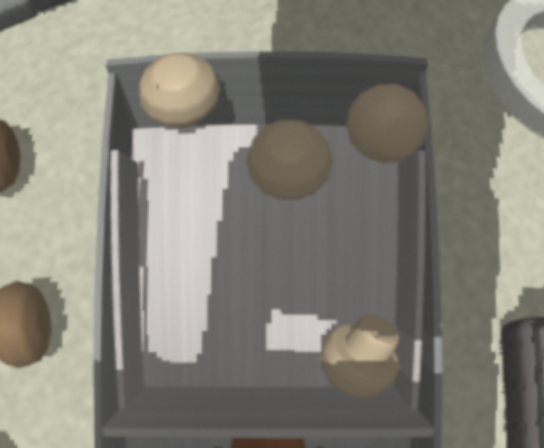

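```bash
cat > map.py <<'E'
from h import *
import sys
w_=env.read_camera('wrist')
C=wcloud(w_).reshape(-1,3);u=np.array([np.cos(2.56*np.pi/180),np.sin(2.56*np.pi/180)]); q=C[:,:2]-[423,9.4];s=q@u;l=q@[-u[1],u[0]]
for a in range(int(sys.argv[1]),int(sys.argv[2]),5):
    o=[]
    for lo in range(-65,65,5):
        j=(s>=a)&(s<a+5)&(l>=lo)&(l<lo+5)&(C[:,2]<110)&(C[:,2]>-3); o.append(int(np.median(C[j,2])) if j.sum()>2 else -1)
    print('%4d'%a,' '.join('%3d'%k for k in o))
E
python3 map.py -20 80
```

```text
-20  -1  -1  -1  -1  -1  -1  -1  47  47  47  47  47  48  -1  -1  47  47  48  48  47  47  -1  47  47  47  47
 -15  48  47  48  48  -1  -1  48  48  47  48  47  47  47  48  47  46  47  47  47  47  48  47  47  47  47  47
 -10  35  38  -1  -1  60  63  61  58  36  35  34  33  34  34  34  34  34  34  34  34  35  37  39  39  38  39
  -5  16  12   8  61  64  65  64  15  17  17  15  15  15  16  15  15  16  16  16  16  19  -1  -1  -1  -1  43
   0   7   6  58  63  65  66  65  63  58   6   6   6   7   5   5   6   6   7   6   6  -1  -1  -1  -1  -1  43
   5  -1  -1  59  63  65  66  65  64  58  -1  -1  -1  -1  -1  -1  -1  -1  -1  -1  -1  50  65  65  -1  -1  44
  10  -1  -1  54  61  63  65  64  61  56  -1  -1  -1  -1  -1  -1  -1  -1  -1  -1  63  66  67  68  66  63  -1
  15  -1  37  37  38  56  59  57  54  37  37  37  37  37  37  37  37  37  37  37  63  68  69  69  68  64  -1
  20  -1  36  36  36  36  37  36  36  36  36  36  36  36  36  36  36  36  36  36  62  68  69  69  68  63  43
  25  -1  35  35  35  35  35  35  34  34  35  35  34  35  -1  -1  -1  36  34  35  57  65  68  67  65  61  44
  30  -1  3
[... 378 characters left out ...]
64  63  61  56  30  30  30  30  30  49  66  43
  50  -1  53  28  29  29  29  29  29  29  29  29  30  58  62  62  62  59  30  29  29  29  29  29  48  66  43
  55  -1  52  28  28  28  27  28  28  28  28  28  28  49  56  58  57  50  28  28  28  28  28  28  47  64  42
  60  -1  51  26  27  26  26  26  26  26  26  26  26  26  27  45  27  26  26  26  26  26  26  26  46  63  42
  65  -1  50  25  25  25  25  25  25  25  25  25  25  25  25  25  25  25  25  25  25  25  25  25  44  61  42
  70  -1  49  24  24  24  24  24  24  24  24  24  24  24  24  24  24  24  24  24  24  24  24  24  44  61  41
  75  -1  48  23  23  23  23  23  23  23  23  23  23  23  23  23  23  23  23  23  23  23  23  23  43  59  41
```

```bash
python3 -m inch '[[0,-0.05,0,0.3,0,0.05,1],[0,-0.05,0,0.3,0,0.05,1],[0,-0.05,0,0.3,0,0.05,1],[0,-0.05,0,0.3,0,0.05,1],[0,-0.05,0,0.3,0,0.05,1],[0,-0.05,0,0.3,0,0.05,1],[0,0,0,0,0,0,1]]';python3 map.py -15 60
```

```text
t: 20.32
eef_pos: [556.1, 14.7, 81.6]
tcp_rot: [-3.141, 0.005, -3.098]
ft_force: [5.6, 1.1, -0.6]
opening: 0.275
grip_force: 30.0
 -15  48  48  48  48  48  48  48  48  48  48  48  48  48  48  48  48  48  48  48  48  48  48  48  48  48  48
 -10  35  35  35  35  35  34  35  35  34  35  35  34  33  35  34  34  34  34  35  34  34  34  34  35  33  37
  -5  16  17  17  18  20  21  20  16  15  15  16  15  16  16  16  15  15  16  15  16  20  21  19  18  15  26
   0   4   4   4  31  34  34  33   6   4   4   4   4   4   4   4   4   4   4   4   4  32  34  34  -1  -1  28
   5   4   4  29  34  36  37  36  34   4   4   4   4   4   4   4   4   4   4   4  33  36  36  36  33  -1  31
  10   4   4  31  35  38  38  38  36  29   6   6   6   6   6   6   6   6   6  28  35  38  38  38  35  31  31
  15   4   5  30  34  37  38  38  35  27   6   6   6   6   6   6   6   6   6  27  35  38  38  37  35  31  29
  20   4   6  25  32  35  36  36  32  22   6   6   6   6   6   6   6   6   6   7  32  36  36  35  33  28  33
  25  -1  31   6   7  30  31  30  22   6   6   6   6   6   6   6   6   6   6   6  23  29  31  30  31  42  36
  30  -1  29   6   6   6   6   6   6   6   6   6   6   6   6   6   6   6   6   6   6   6   6   6  23  42  34
  35  -1  31   6   6   6   6   6   6   6   6   6   6   6   6   6   6   6   6   6   6   6   6   6  24  42  35
  40  -1  31   6   6   6   6   6   6   6   6   6   6   6   6   6   6   6   6   6   6   6   6   6  23  42  35
  45  -1  31   6   6   6   6   6   6   6   6   7   6   6   6   6   6   6   6   6   6   6   6   6  25  42  35
  50  -1  31   7   6   7   7   6   6   6   6   6   6   6   6   6   6   6   6   6   6   6   6   6  24  42  34
  55  -1  31   7   6   6   6   6   7   6   6   6   6   7   6   6   6   6   6   6   6   6   6   6  25  42  35
```

```bash
python3 -m inch '[[0,0,0,0.3,0,0.1,1],[0,0,0,0.3,0,0,1],[0,0,0,0,0,0,1]]';python3 -m inch '[[0,0.03,0,-0.1,0,-0.03,1],[0,0.03,0,-0.1,0,-0.03,1],[0,0.03,0,-0.15,0,-0.03,1],[0,0.03,0,-0.15,0,-0.03,1],[0,0,0,0,0,0,1]]';python3 map.py -15 40
```

```text
t: 20.75
eef_pos: [554.4, 14.2, 82.1]
tcp_rot: [-3.141, 0.013, -3.099]
ft_force: [16.9, 1.7, 11.7]
opening: 0.273
grip_force: 30.1
t: 21.38
eef_pos: [555.4, 14.7, 81.0]
tcp_rot: [-3.141, -0.117, -3.097]
ft_force: [2.5, 0.1, 5.1]
opening: 0.27
grip_force: 30.0
 -15  48  48  48  48  48  48  48  48  48  48  48  47  48  48  48  48  48  47  48  48  48  47  48  48  47  47
 -10  35  34  34  35  35  35  34  34  34  35  34  34  34  34  34  34  35  34  35  34  34  34  34  35  33  37
  -5  16  17  20  22  24  24  23  19  16  16  16  16  16  16  16  16  16  16  15  17  23  23  21  18  16  25
   0   4   4  -1  37  40  41  40  38   4   4   4   4   4   4   4   4   4   4   4  26  29  29  27  -1   7  27
   5   4  -1  35  39  43  43  43  40  34   4   4   4   4   4   4   4   4   4  35  40  41  42  40  37  -1  29
  10   4  11  36  41  43  44  44  41  34  11  11  11  11  11  11  11  11  12  38  42  44  44  42  38  -1  28
  15   4  11  35  40  43  44  43  40  30  11  11  11  11  11  11  11  11  12  38  42  44  44  42  38  31  30
  20  -1  11  11  36  40  41  40  36  11  11  11  11  11  11  11  11  11  11  34  41  42  42  41  36  -1  36
  25  -1  36  11  11  32  33  30  12  11  11  11  11  11  11  11  11  11  11  12  34  38  38  36  32  47  36
  30  -1  35  11  11  10  11  11  11  11  11  11  10  11  11  11  10  10  11  11  11  12  11  11  28  46  36
  35  -1  35  10  10  11  10  10  11  10  11  10  10  11  11  11  10  10  10  10  10  10  10  10  29  46  35
```

```bash
python3 -m inch '[[0,0,0,0.1,0,0,1],[0,0.02,0,-0.15,0,-0.02,1],[0,0.02,0,-0.2,0,-0.02,1],[0,0.02,0,-0.2,0,-0.02,1],[0,0.02,0,-0.2,0,-0.02,1],[0,0.02,0,-0.2,0,-0.02,1],[0,0.02,0,-0.2,0,-0.02,1],[0,0,0,0,0,0,1]]';python3 map.py -15 50
```

```text
t: 22.42
eef_pos: [563.9, 15.1, 81.9]
tcp_rot: [-3.141, -0.242, -3.097]
ft_force: [-4.6, 0.5, 26.5]
opening: 0.274
grip_force: 30.0
 -15  47  48  48  48  48  47  48  48  48  48  48  47  48  48  48  47  48  47  48  47  47  48  47  47  47  47
 -10  35  34  35  34  34  34  34  35  34  34  34  35  35  33  34  34  34  34  34  34  34  34  33  34  34  37
  -5  16  16  16  15  16  17  15  16  15  16  16  16  16  17  16  16  15  15  15  15  20  21  20  19  16  23
   0   6   6   8   6   7   7  -1   6   6   7   7   6   6   6   7   6   6   6   6  -1  -1  -1  -1  -1   6  27
   5   4  29  29  28  29  28  29  29  29  29  29  -1  28  -1  29  29  29  29  29  28  -1  -1  -1  28  -1  27
  10   4  29  29  29  29  29  29  29  29  29  29  29  28  29  29  29  29  29  29  50  53  53  50  29  29  28
  15  -1  28  28  28  28  28  28  28  28  28  28  28  28  28  28  28  28  28  48  51  53  53  49  28  27  37
  20  -1  27  27  27  27  27  27  27  27  27  27  27  27  27  27  27  27  47  53  52  53  52  48  -1  -1  42
  25  -1  36  26  26  26  26  26  26  26  26  26  26  26  26  26  26  26  50  56  58  58  57  54  48  -1  42
  30  -1  48  25  26  40  40  26  25  25  25  25  25  25  25  25  25  25  46  55  57  58  57  53  51  62  42
  35  -1  50  25  42  42  42  42  42  25  25  24  24  24  25  24  25  24  25  49  54  55  54  48  44  60  41
  40  -1  52  42  43  55  55  55  43  25  24  24  24  24  23  24  23  24  23  24  43  46  25  24  41  60  41
  45  -1  51  43  43  55  55  56  44  41  23  23  23  23  23  23  23  23  23  23  23  23  23  23  42  59  40
```

Both outer buttons have tipped back onto the pan. Next I tilt further and lift.

```bash
python3 -m inch '[[0,0,0,0,0,-0.3,1],[0,0.05,0,-0.4,0,-0.2,1],[0,0.05,0,-0.4,0,-0.2,1],[0,0.05,0,-0.4,0,-0.2,1],[0,0.05,0,-0.4,0,-0.2,1],[0,0,0,0,0,-0.5,1],[0,0,0,0,0,-1,1],[0,0,0,0,0,-2,1],[0,0,0,0,0,-2,1],[0,0,0,0,0,-2,1],[0,0,0,0,0,-2,1],[0,0,0,0,0,-2,1],[0,0,0,0,0,0,1],[0,0,0,0,0,0,1]]'
python3 - <<'E'
from h import *
w_=env.read_camera('wrist');save('w5.png',cv2.resize(w_['img'][0:300,150:490],None,fx=1.5,fy=1.5))
s=env.state();print(s['eef_pos'],s['tcp_rot'],s['joints'].round(2))
E
```

```text
t: 24.22
eef_pos: [631.3, 18.2, 189.1]
tcp_rot: [3.141, -0.44, -3.097]
ft_force: [0.9, -0.2, -2.1]
opening: 0.273
grip_force: 30.0
[631.28078568  18.17219198 188.84029668] [ 3.14136464 -0.44101335 -3.09730209] [-0.06  0.72  1.27 -0.04  1.6  -1.66]
```

View pics/w5.png

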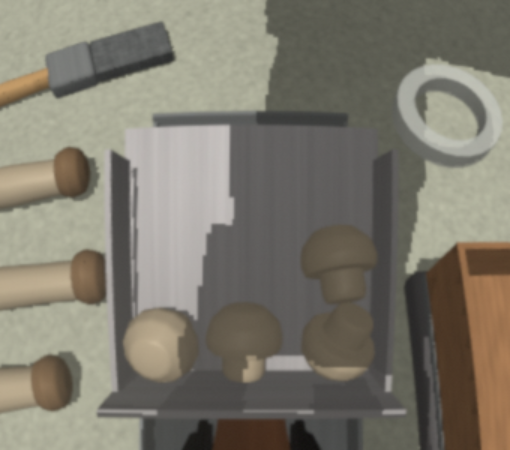

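All four buttons are in the pan, at (160,343), (245,335), (338,262) and (340,340), and the tray is empty. Before carrying them to the punnet I check clearances there.

Run:
```python
from h import *
C=np.load('C.npy')
for x0,x1,y0,y1 in((700,900,120,330),(700,900,-160,120)):
    m=(C[:,0]>x0)&(C[:,0]<x1)&(C[:,1]>y0)&(C[:,1]<y1)&(C[:,2]>25)&(C[:,2]<300);P=C[m]
    for a in range(x0,x1,20):
        k=P[(P[:,0]>a)&(P[:,0]<a+20)]
        if len(k): print(a,'y',k[:,1].min().round(),k[:,1].max().round(),'zmax',k[:,2].max().round())
go([640,20,240],[np.pi,-0.44,3.186])
psi=np.radians(186.3)
b=np.radians(6.3); e=np.array([np.cos(b),np.sin(b)])
for L in (0,35): print(np.array([587.7,205.9])+e*(L+147))
```

```text
760 y 206.0 330.0 zmax 97.0
780 y 120.0 306.0 zmax 153.0
800 y 121.0 330.0 zmax 159.0
820 y 120.0 330.0 zmax 151.0
840 y 120.0 150.0 zmax 97.0
860 y 121.0 149.0 zmax 146.0
880 y 142.0 148.0 zmax 78.0
700 y -118.0 89.0 zmax 47.0
780 y -146.0 120.0 zmax 75.0
800 y -147.0 120.0 zmax 78.0
820 y -146.0 120.0 zmax 166.0
840 y -147.0 120.0 zmax 173.0
860 y -146.0 120.0 zmax 164.0
880 y -147.0 94.0 zmax 127.0
turn [ 0.    -0.001 -0.   ] shift before [ 1.39  0.15 -5.  ] after [ 1.38  0.14 -5.  ] dist mm 52.0
[733.81226045 222.03094373]
[768.60089389 225.87164462]
```

Run:
```python
from h import *
T=go([631.3,18.2,245],[np.pi,-0.44,3.186])
T=go(T[0],[np.pi,-0.44,3.2515],T=T)
T=go([734,222,235],[np.pi,-0.44,3.2515],T=T)
T2=go([715,220,195],[np.pi,-0.07,3.2515],T=T)
```

```text
turn [ 0.    -0.001 -0.   ] shift before [ 2.4   0.   -5.08] after [ 2.39  0.   -5.08] dist mm 56.0
turn [ 0.028 -0.    -0.059] shift before [0. 0. 0.] after [0. 0. 0.] dist mm 0.0
turn [0. 0. 0.] shift before [-11.68  19.13  -4.4 ] after [-11.68  19.13  -4.4 ] dist mm 228.0
turn [ 0.   -0.37 -0.  ] shift before [0.02 0.01 4.43] after [1.63 0.01 4.12] dist mm 44.0
```

```bash
python3 -m inch '[[0,0,0,0.6,0,-1.27,1],[0,0,0,0.6,0,-1.27,1],[0,0,0,0.6,0,-1.27,1],[0,0,0,0.6,0,-1.27,1],[0.014,0,-0.03,0,0,0,1],[0.014,0,-0.03,0,0,0,1],[0,0,0,-0.5,0.9,-0.2,1],[0,0,0,-1,1.6,-0.4,1],[0,0,0,-1.2,2,-0.45,1],[0,0,0,-1.2,2,-0.45,1],[0,0,0,-1.2,2,-0.45,1],[0,0,0,-1.2,2,-0.45,1],[0,0,0,-1.2,2,-0.45,1],[0,0,0,-1.2,2,-0.45,1],[0,0,0,-1.2,2,-0.45,1],[0,0,0,-1.2,1.8,-0.45,1],[0,0,0,-0.5,0.5,-0.2,1],[0,0,0,-0.28,0.33,-0.1,1],[0,0,0,0,0,0,1],[0,0,0,0,0,0,1]]'
python3 - <<'E'
from h import *
w_=env.read_camera('wrist');C=wcloud(w_).reshape(-1,3)
b=np.radians(6.3);q=C[:,:2]-[587.7,205.9];s=q@[np.cos(b),np.sin(b)];l=q@[-np.sin(b),np.cos(b)]
for a in range(-40,170,10):
    print('%4d'%a,' '.join('%4d'%(np.median(C[j,2]) if j.sum()>2 else -1) for lo in range(-80,80,8) for j in [(s>=a)&(s<a+10)&(l>=lo)&(l<lo+8)&(C[:,2]<280)]))
E
```

```text
t: 26.78
eef_pos: [736.6, 221.7, 236.1]
tcp_rot: [3.141, -0.44, -3.032]
ft_force: [0.5, 0.2, -2.9]
opening: 0.272
grip_force: 30.0
 -40   -1   -1   -1   -1   -1   -1   -1   -1   -1   -1   -1   -1   -1   -1   -1   -1   -1   -1   -1   -1
 -30   -1   -1   -1   -1   -1   -1   -1   -1   -1   -1   -1   -1   -1   -1   -1   -1   -1   -1   -1   -1
 -20   -1   -1   -1   -1   -1   -1   -1   -1   -1   -1   -1   -1   -1   -1   -1   -1   -1   -1   -1   -1
 -10   -1   -1   -1   -1   -1   -1   -1   -1   -1   -1   -1   -1   -1   -1   -1   -1   -1   -1   -1   -1
   0   -1   -1   -1   -1   -1   -1   -1   -1   -1   -1   -1   -1   -1   -1   -1   -1   -1   -1   -1   -1
  10   -1   -1  208  208  208  208  208  208  208  208  208  208  208  208  208  208  208   -1   -1   -1
  20   -1   -1  206  205  205  205  205  205  204  204  205  204  204  205  204  204  205   -1   -1   -1
  30   -1   -1  216  202  201  201  201  201  201  201  201  201  201  201  201  201  207   -1   -1   -1
  40   -1   -1  233  199  197  197  197  197  197  197  197  197  197  197  197  197  215   -1   -1   -1
  50   -1   -1  228  195
[... 535 characters left out ...]
  204  198  206  208  205  175  176  201  205  205  201   -1   -1   -1
 110   -1   -1  202  202  206  206  199  172  196  203  193  172  174  200  202  199  197   -1   -1   -1
 120   -1   -1  204  198  199  199  197  197  196  194  197  198  197  196  197  196  201   -1   -1   -1
 130    0    0  212  219  219  222  221  223  223  223  224  223  223  221  222  218  217    0    0    0
 140    0    0    0    0    0   -1    0  254  241  240  240  246  257    0   -1    0    0    0    0    0
 150    0    0    0    0   -1   -1   -1  272  265  266  266  267  272   -1   -1   -1    0    0    0    0
 160    0    0    0   -1   -1   -1   -1   -1  274  275  275  274   -1   -1   -1   -1    0    0    0    0
```

```bash
python3 -m inch '[[0,-0.06,0,0.5,0.07,-0.7,1],[0,-0.06,0,0.5,0.07,-0.7,1],[0,-0.06,0,0.5,0.07,-0.7,1],[0,-0.06,0,0.5,0.07,-0.7,1],[0,-0.06,0,0.5,0.07,-0.7,1],[0,0,0,0,0,0,1],[0,0,0,0,0,0,1]]'
python3 - <<'E'
from h import *
s=env.state();C=wcloud(env.read_camera('wrist')).reshape(-1,3)
b=np.radians(6.3);q=C[:,:2]-[587.7,205.9];s_=q@[np.cos(b),np.sin(b)];l=q@[-np.sin(b),np.cos(b)]
for a in range(-20,140,10):
    print('%4d'%a,' '.join('%4d'%(np.median(C[j,2]) if j.sum()>2 else -1) for lo in range(-80,80,8) for j in [(s_>=a)&(s_<a+10)&(l>=lo)&(l<lo+8)&(C[:,2]<280)]))
p=s['eef_pos'].copy();p[2]-=90
go(p,[np.pi,-0.14,3.2515],s)
E
```

```text
t: 27.7
eef_pos: [723.7, 224.0, 276.5]
tcp_rot: [3.141, -0.141, -3.031]
ft_force: [0.7, -0.6, -3.1]
opening: 0.272
grip_force: 30.0
 -20   -1  100   -1   -1   -1   -1   -1   -1   -1   -1   -1   -1   -1   -1   -1   -1   -1   99  100   -1
 -10   -1   -1   -1   -1   -1   -1   -1   -1   -1   -1   -1   -1   -1   -1   -1   -1   -1   -1   -1   -1
   0   -1   -1   -1   -1   -1   -1   -1   -1   -1   -1   -1   -1   -1   -1   -1   -1   -1   -1   -1   -1
  10   -1   -1   -1  210  210  210  210  210  210  210  210  210  210  210  210  210  210  210   -1   -1
  20   -1   -1   -1  210  210  210  210  209  210  210  209  209  210  209  209  209  210  211   -1   -1
  30   -1   -1   -1  227  209  209  209  209  209  209  209  209  209  209  209  209  209  234   -1   -1
  40   -1   -1   -1  226  208  208  208  208  208  208  208  208  208  208  208  208  208  232   -1   -1
  50   -1   -1   -1  226  208  208  207  208  208  208  208  208  207  207  208  207  208  233   -1   -1
  60   -1   -1   -1  225  207  207  207  207  207  207  207  207  228  207  207  207  207  231   -1   -1
  70   -1   -1   -1  224  206  206  206  206  206  206  207  235  237  234  206  206  206  231   -1   -1
  80   -1   -1   -1  226  206  206  206  205  205  205  224  235  233  232  206  205  205  229   -1   -1
  90   -1   -1   -1  225  231  235  234  226  206  230  230  225  228  231  229  230  226  231   -1   -1
 100   -1   -1   -1  229  233  236  236  231  231  236  236  231  204  227  231  233  226  232   -1   -1
 110   -1   -1   -1  225  230  233  232  204  204  228  229  222  203  228  234  233  228  234   -1   -1
 120   -1   -1   -1  239  241  243  241  239  241  244  243  239  240  240  243  245  245  239   -1   -1
 130   -1   -1   -1  262  263  263  262  262  269  271  271  270  263  263  262  263  262  262   -1   -1
turn [ 0.    -0.001  0.   ] shift before [-1.27 -0.    8.91] after [-1.26 -0.    8.91] dist mm 90.0
```

```bash
python3 -m inch '[[0,0,0,-0.3,0,1.4,1],[0,0,0,-0.3,0,1.8,1],[0,0,0,-0.4,0,2,1],[0,0,0,-0.4,0,2,1],[0,0,0,-0.3,0,1.4,1],[0,0,0,0,0,0,1]]'
python3 -m inch '[[0,-0.06,0,0.42,0,-0.7,1],[0,-0.06,0,0.42,0,-0.7,1],[0,-0.06,0,0.42,0,-0.7,1],[0,-0.06,0,0.45,0,-0.7,1],[0,-0.05,0,0.4,0,-0.6,1],[0,-0.05,0,0.4,0,-0.6,1],[0,-0.05,0,0.4,0,-0.6,1],[0,-0.05,0,0.4,0,-0.6,1],[0,-0.05,0,0.4,0,-0.55,1],[0,-0.05,0,0.4,0,-0.55,1],[0,-0.05,0,0.4,0,-0.55,1],[0,-0.05,0,0.4,0,-0.55,1],[0,0,0,0,0,0,1]]'
python3 - <<'E'
from h import *
s=env.state();print(s['eef_pos'],s['tcp_rot'],s['joints'].round(2))
w_=env.read_camera('wrist');q=env.read_camera('scene');save('p1.png',np.hstack([cv2.resize(w_['img'],(440,330)),cv2.resize(q['img'][180:360,250:440],(348,330))]))
E
```

```text
t: 28.5
eef_pos: [728.2, 224.8, 187.5]
tcp_rot: [3.141, -0.142, -3.031]
ft_force: [0.4, 0.4, -1.6]
opening: 0.269
grip_force: 30.0
t: 30.12
eef_pos: [669.9, 218.5, 254.6]
tcp_rot: [3.141, 0.501, -3.031]
ft_force: [-0.0, -0.1, -1.4]
opening: 0.275
grip_force: 30.0
[669.89738619 218.49225917 254.60465584] [ 3.14107972  0.50090939 -3.03123782] [ 0.25  0.42  1.67 -0.12  0.56 -1.35]
```

View pics/p1.png

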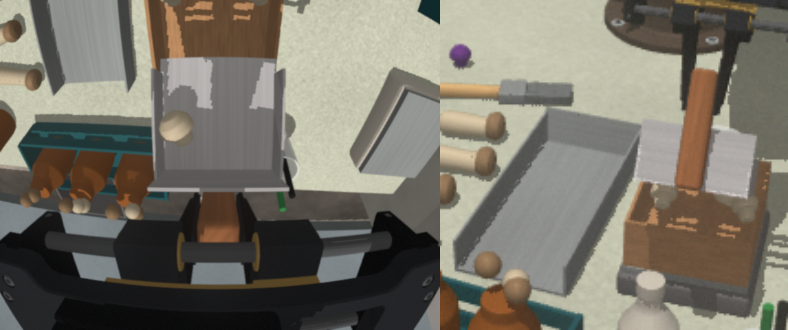

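Three buttons have dropped into the punnet and one is still in the pan at (175,127), so I tilt more.

```bash
python3 -m inch '[[0,-0.05,0,0.4,0,-0.55,1],[0,-0.05,0,0.4,0,-0.55,1],[0,-0.05,0,0.4,0,-0.55,1],[0,-0.05,0,0.4,0,-0.55,1],[0,-0.05,0,0.4,0,-0.55,1],[0,0,0,0,0,0,1],[0,0,0,0,0,0,1],[0,0,0,0,0,0,1]]'
cat > look.py <<'E'
from h import *
s=env.state();print(s['eef_pos'].round(1),s['tcp_rot'].round(3),s['joints'].round(2))
w_=env.read_camera('wrist');print('wrist',[(round(f['score'],2),f['centre'][0].round(),w(w_,f['centre']).round().tolist()) for f in env.find_in(w_,'button1')])
q=env.read_camera('scene');print('scene',[(round(f['score'],2),w(q,f['centre']).round().tolist()) for f in env.find_in(q,'button1')])
E
python3 look.py
```

```text
t: 31.22
eef_pos: [639.3, 214.9, 264.9]
tcp_rot: [3.141, 0.75, -3.032]
ft_force: [-0.2, 0.5, -0.3]
opening: 0.272
grip_force: 30.0
[639.3 214.9 264.9] [ 3.141  0.75  -3.032] [ 0.27  0.34  1.9  -0.59  0.2  -0.87]Traceback (most recent call last):
  File "look.py", line 3, in <module>
    w_=env.read_camera('wrist');print('wrist',[(round(f['score'],2),f['centre'][0].round(),w(w_,f['centre']).round().tolist()) for f in env.find_in(w_,'button1')])
                                                                    ^^^^^^^^^^^^^^^^^^^^
AttributeError: 'float' object has no attribute 'round'
```

```bash
sed -i "s/f\['centre'\]\[0\].round(),//" look.py; python3 look.py
```

```text
[639.  214.9 264.7] [ 3.141  0.75  -3.032] [ 0.27  0.34  1.9  -0.59  0.2  -0.87]
wrist []
scene [(0.75, [569.0, 204.0, 66.0]), (0.75, [560.0, 154.0, 63.0]), (0.66, [557.0, 250.0, 63.0]), (0.58, [544.0, 223.0, 67.0]), (0.54, [363.0, -327.0, 21.0]), (0.19, [531.0, -352.0, -2.0])]
```

All four buttons are in the punnet. Next I level the scoop and carry it back to the board.

```bash
python3 -m inch '[[0,0.05,0,0,0,0,1],[0,0.08,0,0,0,0,1],[0,0.09,0,0,0,0,1],[0,0.1,0,0,0,0,1],[0,0.1,0,0,0,0,1],[0,0.1,0,0,0,0,1],[0,0.1,0,0,0,0,1],[0,0.1,0,0,0,0,1],[0,0.1,0,0,0,0,1],[0,0,0,0,0,0,1],[0,0,0,0,0,0,1]]'
python3 - <<'E'
from h import *
s=env.state();print(s['eef_pos'],s['tcp_rot'],s['joints'].round(2))
T=go(s['eef_pos'],[np.pi,-0.07,3.113],s)
go([423,361.3,240],[np.pi,-0.07,3.113],T=T)
E
```

```text
t: 32.9
eef_pos: [638.5, 214.9, 264.5]
tcp_rot: [3.141, -0.068, -3.031]
ft_force: [-0.5, 0.4, -1.3]
opening: 0.274
grip_force: 30.0
[638.4858339  214.93219936 264.46541165] [ 3.141251  -0.0682532 -3.0310469] [ 0.22  0.55  1.31  0.01  1.34 -1.46]
turn [-0.009  0.002  0.139] shift before [0. 0. 0.] after [0. 0. 0.] dist mm 0.0
turn [0. 0. 0.] shift before [21.73 14.01  3.98] after [21.73 14.01  3.98] dist mm 262.0
```

```bash
python3 -m inch '[[-0.005,0,0.07,0,0,0,1],[-0.004,0.002,0.069,0,0,0,1],[0,0,0,1.2,0.8,0.2,1],[0,0,0,2.4,1.5,0.4,1],[0,0,0,3,2,0.6,1],[0,0,0,3,2,0.6,1],[0,0,0,3,2,0.6,1],[0,0,0,3,2,0.6,1],[0,0,0,3,2,0.5,1],[0,0,0,2,1.2,0.4,1],[0,0,0,1.13,0.51,0.08,1],[0,0,0,0,0,0,1],[0,0,0,0,0,0,1]]'
cat > sc.py <<'E'
from h import *
s=env.state();C=wcloud(env.read_camera('wrist')).reshape(-1,3)
y=s['tcp_rot'][2];d=np.array([np.cos(y),np.sin(y)]);n=np.array([-d[1],d[0]])
q=C[:,:2]-s['eef_pos'][:2];a=q@d;l=q@n;z=C[:,2]-s['eef_pos'][2]
m=(a>25)&(a<122)&(abs(l)<45)&(abs(z+75)<25)
c=np.linalg.lstsq(np.c_[a[m],l[m],np.ones(m.sum())],z[m],rcond=None)[0];print('floor slope a,l',c.round(4),'n',m.sum())
m=(abs(z+75)<9)&(a>5)&(a<150)&(abs(l)<70);  print('pan',rect(np.c_[a[m],l[m]]))
m=(z>-60)&(z<-30)&(a>30)&(a<100)&(abs(l)<70);print('sides l',np.percentile(l[m&(l<0)],50),np.percentile(l[m&(l>0)],50))
m=(abs(z+75)<9)&(a>100)&(abs(l)<50);print('lip a',np.percentile(a[m],99))
b=(C[:,0]>250)&(C[:,0]<480)&(C[:,1]>280)&(C[:,1]<450)&(C[:,2]>8)&(C[:,2]<17);print('board',rect(C[b]))
print(s['eef_pos'],s['tcp_rot'])
E
python3 sc.py
```

```text
t: 34.52
eef_pos: [423.9, 360.9, 240.6]
tcp_rot: [-3.141, -0.071, 3.112]
ft_force: [1.1, 0.3, -2.3]
opening: 0.28
grip_force: 30.0
floor slope a,l [-3.3000e-03  1.7000e-03 -7.3828e+01] n 18373
pan [63.9, 1.0, 114.2, 112.7, 89.9]
sides l -53.93603823370508 55.388053994503736
lip a 119.77198772108154
board [0.0, 0.0, 0.0, 0.0, 0.0]
[423.8858166  360.92005914 240.60554073] [-3.14120899 -0.07144345  3.11225656]
```

Run:
```python
from h import *
s=env.state();t=env.read_camera('top'); C=cloud(t); f=env.trace(t,'scoop')[0]
P=C[f['mask']];P=P[(P[:,2]>155)&(P[:,2]<240)];print(f['score'],'scoop',rect(P))
y=s['tcp_rot'][2];d=np.array([np.cos(y),np.sin(y)]);a=(P[:,:2]-s['eef_pos'][:2])@d
F=P[(P[:,2]<172)];aF=(F[:,:2]-s['eef_pos'][:2])@d; lF=(F[:,:2]-s['eef_pos'][:2])@[-d[1],d[0]]
print('a',np.percentile(aF,[0.5,99.5]),'l',np.percentile(lF,[.5,50,99.5]),'z',np.median(F[:,2]))
m=C.reshape(-1,3);m=m[(m[:,0]>250)&(m[:,0]<480)&(m[:,1]>280)&(m[:,1]<450)&(m[:,2]>8)&(m[:,2]<17)];print('board',rect(m))
save('bd.png',t['img'][200:400,20:220])
```

```text
0.66 scoop [0.0, 0.0, 0.0, 0.0, 0.0]Traceback (most recent call last):
  File "<stdin>", line 6, in <module>
    return _quantile_unchecked(
        a, q, axis, out, overwrite_input, method, keepdims, weights)
    return _ureduce(a,
                    func=_quantile_ureduce_func,
    ...<5 lines>...
                    overwrite_input=overwrite_input,
                    method=method)
    r = func(a, **kwargs)
    result = _quantile(arr,
                       quantiles=q,
    ...<2 lines>...
                       out=out,
                       weights=wgt)
    slices_having_nans = np.isnan(arr[-1, ...])
                                  ~~~^^^^^^^^^
IndexError: index -1 is out of bounds for axis 0 with size 0
```

Run:
```python
from h import *
s=env.state();t=env.read_camera('top'); C=cloud(t).reshape(-1,3)
y=s['tcp_rot'][2];d=np.array([np.cos(y),np.sin(y)]);q=C[:,:2]-s['eef_pos'][:2];a=q@d;l=q@[-d[1],d[0]]
m=(C[:,2]>158)&(C[:,2]<175)&(a>0)&(a<160)&(abs(l)<75);print(m.sum(),np.percentile(a[m],[1,99]),np.percentile(l[m],[1,50,99]),np.median(C[m,2]))
m=C[(C[:,0]>250)&(C[:,0]<480)&(C[:,1]>280)&(C[:,1]<450)&(C[:,2]>8)&(C[:,2]<17)];print('board',rect(m),len(m))
```

```text
4722 [ 11.42898059 120.03432564] [-56.29617687  -7.64200369  56.19263259] 166.0822359982755
board [360.8, 362.9, 169.6, 131.0, -1.5] 3945
```

Run:
```python
from h import *
T=go([415.3,361.3,240],[np.pi,-0.0714,3.1123])
go([415.3,361.3,92],[np.pi,-0.0714,3.1123],T=T)
```

```text
turn [-0.001 -0.001 -0.   ] shift before [0.84 0.02 0.1 ] after [0.84 0.02 0.1 ] dist mm 8.0
turn [0. 0. 0.] shift before [-1.06 -0.   14.76] after [-1.06 -0.   14.76] dist mm 148.0
```

```bash
python3 -m inch '[[0,0,0,0.84,0,0.1,1],[0,0,0,-0.15,0,2,1],[0,0,0,-0.18,0,2.5,1],[0,0,0,-0.18,0,2.5,1],[0,0,0,-0.18,0,2.5,1],[0,0,0,-0.18,0,2.5,1],[0,0,0,-0.1,0,1.5,1],[0,0,0,-0.09,0,1.26,1],[0,0,0,0,0,0,1],[0,0,0,0,0,0,1],[0,0,0,0,0,0.2,1],[0,0,0,0,0,0,1]]'
```

```text
t: 36.22
eef_pos: [414.6, 361.5, 90.4]
tcp_rot: [-3.141, -0.072, 3.113]
ft_force: [0.5, -0.7, -1.2]
opening: 0.274
grip_force: 30.0
```

```bash
python3 -m inch '[[0,0,0,0,0,0.1,1],[0,0,0,0,0,0.1,1],[0,0,0,0,0,0,1]]'
```

```text
t: 36.6
eef_pos: [414.5, 361.5, 88.3]
tcp_rot: [-3.141, -0.072, 3.113]
ft_force: [-0.2, -0.0, 1.2]
opening: 0.273
grip_force: 30.0
```

Contact. I release and withdraw straight up along the tool axis.

```bash
python3 -m inch '[[0,0,0,0,0,0,0.2],[0,0,0,0,0,0,0],[0,0,0,0,0,0,-0.5],[0,0,0,0,0,0,-1],[0,0,0,0,0,0,-1],[0,0,0,0,0,0,-1],[0,0,0,0,0,-2,-1],[0,0,0,0,0,-4,-1],[0,0,0,0,0,-5,-1],[0,0,0,0,0,-5,-1],[0,0.0714,0,0,0,0,-1],[0,0,0,0,0,0,-1]]'
python3 - <<'E'
from h import *
t=env.read_camera('top'); C=cloud(t);X=C.reshape(-1,3)
f=env.trace(t,'scoop')[0];P=C[f['mask']];P=P[(P[:,2]>8)&(P[:,2]<160)];print(f['score'],'scoop',rect(P[P[:,2]<60]),np.percentile(P[:,2],[5,50,99]))
m=X[(X[:,0]>250)&(X[:,0]<500)&(X[:,1]>280)&(X[:,1]<450)&(X[:,2]>105)&(X[:,2]<136)];print('handle',rect(m),m.mean(0),len(m))
m=X[(X[:,0]>250)&(X[:,0]<480)&(X[:,1]>280)&(X[:,1]<450)&(X[:,2]>9.5)&(X[:,2]<13)];print('board',rect(m))
for k in ('long1','short1','short_lane'):
    for f in env.trace(t,k)[:3]:
        P=C[f['mask']];P=P[P[:,2]>3]; print(k,round(f['score'],2),rect(P))
m=X[(X[:,0]>380)&(X[:,0]<660)&(X[:,1]>-460)&(X[:,1]<-240)&(X[:,2]>15)&(X[:,2]<26)]
for n,k in(('long',m[m[:,0]>525]),('short',m[m[:,0]<505])): print(n,rect(k),np.percentile(k[:,0],[1,99]),np.percentile(k[:,1],[1,99]))
print(env.state()['eef_pos'],env.state()['tcp_rot'],env.state()['joints'].round(2))
E
```

```text
t: 38.1
eef_pos: [426.4, 361.0, 247.7]
tcp_rot: [-3.141, -0.143, 3.112]
ft_force: [0.0, -0.2, -1.3]
opening: 1.0
grip_force: 0.0
0.98 scoop [369.3, 362.6, 149.0, 116.6, -2.4] [ 11.61974512  15.04937772 130.24645248]
handle [420.8, 360.6, 26.4, 25.4, 88.8] [419.76539691 357.4505585  124.80744691] 311
board [360.8, 362.7, 169.2, 130.8, -1.5]
long1 0.9 [476.7, -88.8, 291.0, 93.6, -50.4]
short1 0.88 [502.1, -74.0, 327.7, 76.3, -36.7]
short1 0.56 [419.5, -93.9, 219.3, 53.7, -64.4]
short_lane 0.73 [502.5, -222.4, 471.4, 244.3, -81.8]
short_lane 0.37 [528.1, 14.8, 362.0, 144.7, 3.3]
long [576.0, -353.1, 180.4, 108.9, 87.4] [527.06039061 632.37239829] [-443.53351534 -261.65990615]
short [457.1, -347.5, 130.4, 100.8, 87.5] [404.66820145 503.00967569] [-412.26039723 -281.1217029 ]
[425.53230436 361.14791215 247.25804771] [-3.14045678 -0.14349308  3.11279566] [ 0.55  0.41  1.61  0.08  1.24 -1.03]
```

Run:
```python
from h import *
p=env.state()['eef_pos']
T=go(p,[np.pi,0,3.112])
T=go(p,[np.pi,0,1.672],T=T)
go([540,-180,260],[np.pi,0,1.672],T=T)
```

```text
turn [-0.001 -0.143  0.001] shift before [0. 0. 0.] after [0. 0. 0.] dist mm 0.0
turn [-0.   -0.    1.44] shift before [0. 0. 0.] after [0. 0. 0.] dist mm 0.0
turn [0. 0. 0.] shift before [-54.99   5.92  -1.27] after [-54.99   5.92  -1.27] dist mm 553.0
```

```bash
python3 -m inch '[[0,-0.143,0,0,0,0,-1],[0,0,0.18,-1,0.2,0,-1],[0,0,0.18,0,0,0,-1],[0,0,0.18,0,0,0,-1],[0,0,0.18,0,0,0,-1],[0,0,0.18,0,0,0,-1],[0,0,0.18,0,0,0,-1],[0,0,0.18,0,0,0,-1],[0,0,0.18,0,0,0,-1],[0,0,0,-3,0.3,0,-1],[0,0,0,-5.5,0.6,-0.1,-1],[0,0,0,-5.5,0.6,-0.1,-1],[0,0,0,-5.5,0.6,-0.1,-1],[0,0,0,-5.5,0.6,-0.1,-1],[0,0,0,-5.5,0.6,-0.1,-1],[0,0,0,-5.5,0.6,-0.1,-1],[0,0,0,-5.5,0.6,-0.1,-1],[0,0,0,-5.5,0.6,-0.1,-1],[0,0,0,-5,0.6,-0.1,-1]]'
cat > kings.py <<'E'
from h import *
s=env.state();print(s['eef_pos'].round(1),s['tcp_rot'].round(3),s['joints'].round(2))
def seg(p,C,nm):
    im=p['img'].astype(int)
    for t in('long1','short1'):
        for f in env.trace(p,t):
            if f['score']<.4: continue
            m=cv2.erode(f['mask'].astype(np.uint8),np.ones((3,3)))>0
            P=C[m];P=P[(P[:,2]>5)&(P[:,2]<60)]
            if len(P)<50: continue
            H=P[P[:,2]>np.percentile(P[:,2],60)]   # crown of the stem
            print(nm,t,round(f['score'],2),'all',rect(P),'crown',rect(H),'z95',np.percentile(P[:,2],95).round(1))
p=env.read_camera('wrist');seg(p,wcloud(p),'wrist')
p=env.read_camera('top');seg(p,cloud(p),'top')
E
sleep 0; python3 kings.py
```

```text
t: 40.72
eef_pos: [545.6, -150.4, 256.8]
tcp_rot: [-3.141, 0.001, 1.672]
ft_force: [0.2, 0.4, 0.7]
opening: 0.995
grip_force: 0.0
[ 545.6 -150.4  256.8] [-3.141e+00  1.000e-03  1.672e+00] [-0.39  0.37  1.65 -0.    1.13 -0.49]
wrist long1 0.59 all [683.4, -154.9, 136.4, 33.5, 83.0] crown [687.0, -154.8, 135.2, 30.9, 85.4] z95 37.5
wrist long1 0.56 all [530.9, -155.3, 137.0, 35.1, -84.2] crown [529.7, -155.1, 136.3, 31.9, -84.8] z95 37.8
wrist short1 0.76 all [448.0, -155.1, 86.9, 35.1, -84.0] crown [444.8, -155.1, 84.6, 29.5, -87.7] z95 38.1
wrist short1 0.68 all [558.3, 13.6, 299.4, 136.6, 2.7] crown [558.1, 13.5, 299.0, 136.6, 2.7] z95 45.2
wrist short1 0.59 all [602.0, -150.3, 86.5, 34.6, -83.0] crown [601.3, -149.3, 84.2, 30.7, -87.4] z95 38.4
top long1 0.88 all [685.8, -107.3, 45.2, 30.2, 77.1] crown [694.0, -104.7, 41.4, 26.2, -68.1] z95 39.2
```

Run:
```python
from h import *
T=go([447,-156,80],[np.pi,0,1.672]); T=go([447,-156,10],[np.pi,0,1.672],T=T)
```

```text
turn [-0.001  0.     0.001] shift before [ 0.17 -9.84 17.69] after [ 0.16 -9.86 17.68] dist mm 202.0
turn [0. 0. 0.] shift before [-0. -0.  7.] after [-0. -0.  7.] dist mm 70.0
```

```bash
python3 -m inch '[[0,0,0,0,-2.5,3,-0.35],[0,0,0,0,-2.5,4,-0.35],[0,0,0,0.1,-2.5,4,-0.35],[0,0,0,0.1,-2.35,4,-0.35],[0,0,0,0,0,2.7,-0.35],[0,0,0,0,0,2.5,-0.35],[0,0,0,0,0,2.5,-0.35],[0,0,0,0,0,1.5,-0.35],[0,0,0,0,0,0.5,-0.35],[0,0,0,0,0,0,-0.35],[0,0,0,0,0,0,1],[0,0,0,0,0,0,1],[0,0,0,0,0,0,1],[0,0,0,0,0,0,1],[0,0,0,0,0,0,1],[0,0,0,0,0,0,1]]'
python3 - <<'E'
from h import *
p=env.state()['eef_pos']; print(p)
Z=14 
T=go([p[0],p[1],70],[np.pi,0,1.672])
T=go(T[0],[np.pi,0,1.527],T=T)
T=go([439,-346.2,70],[np.pi,0,1.527],T=T)
E
```

```text
t: 43.02
eef_pos: [447.3, -156.8, 10.2]
tcp_rot: [-3.141, 0.001, 1.673]
ft_force: [-0.8, -0.1, 4.1]
opening: 0.316
grip_force: 29.4
[ 447.30605481 -156.81020259   10.16113866]
turn [-0.     0.001  0.001] shift before [-0.   -0.   -5.98] after [ 0.    0.   -5.98] dist mm 60.0
turn [ 0.    -0.     0.145] shift before [0. 0. 0.] after [0. 0. 0.] dist mm 0.0
turn [0. 0. 0.] shift before [-18.96  -0.    -0.  ] after [-18.96  -0.    -0.  ] dist mm 190.0
```

```bash
python3 -m inch '[[0,0,0,0,0,-2,1],[0,0,0,0,0,-4,1],[0,0,0.073,0,0,0,1],[0,0,0.072,0,0,0,1],[0,0,0,-2,0,0,1],[0,0,0,-4,0,0,1],[0,0,0,-4.5,0,0,1],[0,0,0,-4.5,0,0,1],[0,0,0,-3,0,0,1],[0,0,0,-0.96,0,0,1],[0,0,0,0,0,0,1],[0,0,0,0,0,2.5,1],[0,0,0,0,0,1.6,1],[0,0,0,0,0,0.4,1],[0,0,0,0,0,0,1],[0,0,0,0,0,0,1]]'
python3 - <<'E'
from h import *
X=cloud(env.read_camera('top')).reshape(-1,3);m=X[(X[:,0]>380)&(X[:,0]<660)&(X[:,1]>-460)&(X[:,1]<-240)&(X[:,2]>14)&(X[:,2]<26)]
b=np.radians(-2.5);s=(m[:,0]-518)*np.cos(b)+(m[:,1]+349.4)*np.sin(b);l=-(m[:,0]-518)*np.sin(b)+(m[:,1]+349.4)*np.cos(b)
print(np.percentile(s,[.5,99.5]),np.percentile(l[s>10],[.5,99.5]),np.percentile(l[s<-15],[.5,99.5]))
for a in range(-116,116,4): print(a,((s>=a)&(s<a+4)&(abs(l)<40)).sum(),end=' ')
E
```

```text
t: 45.02
eef_pos: [439.4, -346.3, 25.7]
tcp_rot: [3.141, 0.001, 1.528]
ft_force: [-0.5, 0.6, -0.2]
opening: 0.316
grip_force: 29.5Traceback (most recent call last):
  File "<stdin>", line 4, in <module>
    return _quantile_unchecked(
        a, q, axis, out, overwrite_input, method, keepdims, weights)
    return _ureduce(a,
                    func=_quantile_ureduce_func,
    ...<5 lines>...
                    overwrite_input=overwrite_input,
                    method=method)
    r = func(a, **kwargs)
    result = _quantile(arr,
                       quantiles=q,
    ...<2 lines>...
                       out=out,
                       weights=wgt)
    slices_having_nans = np.isnan(arr[-1, ...])
                                  ~~~^^^^^^^^^
IndexError: index -1 is out of bounds for axis 0 with size 0
```

Run:
```python
from h import *
X=np.load('C.npy');m=X[(X[:,0]>380)&(X[:,0]<660)&(X[:,1]>-460)&(X[:,1]<-240)&(X[:,2]>17)&(X[:,2]<26)]
b=np.radians(-2.5);s=(m[:,0]-518)*np.cos(b)+(m[:,1]+349.4)*np.sin(b);l=-(m[:,0]-518)*np.sin(b)+(m[:,1]+349.4)*np.cos(b)
h=[(a,int(((s>=a)&(s<a+3)&(abs(l)<40)).sum())) for a in range(-120,120,3)];print([k for k in h if k[1]>5])
for lo,hi in((20,90),(-90,-20)):
    h=[(a,int(((l>=a)&(l<a+3)&(s>lo)&(s<hi)).sum())) for a in range(-105,105,3)];print([k for k in h if k[1]>5])
```

```text
[(-111, 72), (-108, 28), (-3, 60), (0, 51), (105, 49), (108, 67), (111, 7)]
[(-90, 56), (-87, 62), (84, 43), (87, 50)]
[(-66, 30), (-63, 80), (-60, 12), (60, 50), (63, 49)]
```

```bash
python3 -m inch '[[0,0,0,0,0,0,0.2],[0,0,0,0,0,0,0.1],[0,0,0,0,0,0,0.1],[0,0,0,0,0,0,0.1],[0,0,0,0,0,-2,0.1],[0,0,0,0,0,-5,-0.35],[0,0,0,0,0,-6,-0.35],[0,0,0,0,0,-6,-0.35],[0,0,0,0,0,0,-0.35]]'
cat > plc.py <<'E'
from h import *
p=env.read_camera('wrist');C=wcloud(p).reshape(-1,3)
m=C[(C[:,0]>395)&(C[:,0]<640)&(C[:,1]>-450)&(C[:,1]<-255)&(C[:,2]>26)&(C[:,2]<70)]
b=np.radians(-2.5);s=(m[:,0]-518)*np.cos(b)+(m[:,1]+349.4)*np.sin(b);l=-(m[:,0]-518)*np.sin(b)+(m[:,1]+349.4)*np.cos(b)
for lo,hi in((-108,-55),(-55,0),(0,54),(54,109)):
    k=(s>lo)&(s<hi)
    if k.sum()>30: print((lo,hi),k.sum(),rect(np.c_[s[k],l[k]]),'z95',np.percentile(m[k,2],95).round(1))
E
python3 plc.py
python3 - <<'E'
from h import *
y=np.radians(97); T=go([602,-151.5,120],[np.pi,0,1.527]);T=go(T[0],[np.pi,0,y],T=T);go([602,-151.5,10],[np.pi,0,y],T=T)
E
```

```text
t: 46.2
eef_pos: [440.3, -347.1, 219.4]
tcp_rot: [3.136, 0.006, 1.528]
ft_force: [-0.2, -0.3, -0.3]
opening: 0.674
grip_force: 0.0
(-108, -55) 2633 [-77.6, 0.7, 89.2, 38.4, -88.1] z95 42.3
turn [0.002 0.003 0.001] shift before [20.2  15.37  9.66] after [20.18 15.38  9.68] dist mm 272.0
turn [ 0.     0.    -0.166] shift before [0. 0. 0.] after [0. 0. 0.] dist mm 0.0
turn [0. 0. 0.] shift before [-0. -0. 11.] after [-0. -0. 11.] dist mm 110.0
```

```bash
python3 -m inch '[[0,0,0,2,1.6,0,-0.35],[0,0,0,4,3,0.5,-0.35],[0,0,0,4.5,3.4,2,-0.35],[0,0,0,4.5,3.4,2.5,-0.35],[0,0,0,4,3,2.5,-0.35],[0,0,0,1.2,0.97,2,-0.35],[0,0,-0.085,0,0,0,-0.35],[0,0,-0.085,0,0,0,-0.35],[0,0,0,0,0,3,-0.35],[0,0,0,0,0,3,-0.35],[0,0,0,0,0,0,-0.35],[0,0,0,0,0,0,-0.35]]'
python3 - <<'E'
from h import *
p=env.read_camera('wrist');C=wcloud(p).reshape(-1,3);s=env.state();print(s['eef_pos'],s['tcp_rot'])
for x0,x1 in((495,565),(565,640),(645,720)):
    m=C[(C[:,0]>x0)&(C[:,0]<x1)&(C[:,1]>-240)&(C[:,1]<-75)&(C[:,2]>8)&(C[:,2]<50)];print(len(m),rect(m),'crown',rect(m[m[:,2]>26]))
go([602,-151.5,10],[np.pi,0,np.radians(97.2)])
E
```

```text
t: 47.75
eef_pos: [601.4, -151.4, 60.3]
tcp_rot: [-3.141, 0.0, 1.697]
ft_force: [0.7, -0.6, 0.2]
opening: 0.674
grip_force: 0.0
[ 601.62046755 -151.37925448   60.74168337] [3.14118728e+00 9.07614548e-04 1.69740061e+00]
8382 [531.2, -143.9, 116.8, 36.3, -83.1] crown [532.3, -143.8, 116.3, 35.1, -81.0]
7206 [603.8, -151.2, 90.5, 38.2, -81.6] crown [606.5, -150.4, 90.4, 36.4, -76.5]
6774 [686.4, -134.3, 98.7, 36.3, 81.8] crown [686.1, -134.3, 98.6, 35.1, 80.4]
turn [0.    0.001 0.001] shift before [-0.01  0.03  5.07] after [-0.02  0.04  5.07] dist mm 51.0
```

```bash
python3 -m inch '[[0,0,0,0,0.15,2,-0.35],[0,0,0,0,0,2,-0.35],[0,0,0,0,0,1,-0.35],[0,0,0,0,0,0,-0.35],[0,0,0,0,0,0,1],[0,0,0,0,0,0,1],[0,0,0,0,0,0,1],[0,0,0,0,0,0,1],[0,0,0,0,0,0,1],[0,0,0,0,0,0,1],[0,0,0,0,0,-2,1],[0,0,0,0,0,-4,1],[0,0,0.085,0,0,0,1],[0,0,0.085,0,0,0,1],[0,0,0,0,0,0,1]]'
python3 - <<'E'
from h import *
T=go([490.2,-348.1,70],[np.pi,0,1.527])
E
```

```text
t: 49.68
eef_pos: [603.0, -150.8, 71.1]
tcp_rot: [3.141, 0.001, 1.528]
ft_force: [-0.4, -0.0, -1.3]
opening: 0.318
grip_force: 29.5
turn [0.001 0.001 0.001] shift before [-20.19 -10.44   0.12] after [-20.21 -10.41   0.11] dist mm 227.0
```

```bash
python3 -m inch '[[0,0,0,-2,-1,0,1],[0,0,0,-4,-2,0,1],[0,0,0,-4.5,-2.4,0,1],[0,0,0,-4.5,-2.4,0,1],[0,0,0,-3.5,-1.8,0,1],[0,0,0,-1.7,-0.8,0,1],[0,0,0,0,0,0,1],[0,0,0,0,0,2.5,1],[0,0,0,0,0,1.6,1],[0,0,0,0,0,0.4,1],[0,0,0,0,0,0,1],[0,0,0,0,0,0,1],[0,0,0,0,0,0,0.2],[0,0,0,0,0,0,0.2],[0,0,0,0,0,0,0.2],[0,0,0,0,0,-2,0.2],[0,0,0,0,0,-5,-0.35],[0,0,0,0,0,-6,-0.35],[0,0,0,0,0,-5,-0.35],[0,0,0,0,0,0,-0.35]]'; python3 plc.py
python3 - <<'E'
from h import *
y=np.radians(96); T=go([531,-155.5,110],[np.pi,0,1.527]);T=go(T[0],[np.pi,0,y],T=T)
E
```

```text
t: 52.18
eef_pos: [491.3, -348.9, 209.1]
tcp_rot: [3.137, 0.005, 1.528]
ft_force: [1.2, -0.6, -0.4]
opening: 0.673
grip_force: 0.0
(-108, -55) 2678 [-76.4, 1.1, 89.8, 38.2, -86.1] z95 42.1
(-55, 0) 2757 [-27.3, 0.8, 89.4, 38.2, 89.8] z95 42.2
turn [0.002 0.002 0.001] shift before [19.45  3.19  9.61] after [19.43  3.19  9.65] dist mm 219.0
turn [ 0.     0.    -0.149] shift before [0. 0. 0.] after [0. 0. 0.] dist mm 0.0
```

Both shorts are in their lane. Next is the near long one.

```bash
python3 -m inch '[[0,0,0,2,0.3,0,-0.35],[0,0,0,4,0.7,1.5,-0.35],[0,0,0,4.5,0.7,2,-0.35],[0,0,0,4.5,0.7,2,-0.35],[0,0,0,3.2,0.5,2,-0.35],[0,0,0,1.25,0.29,2,-0.35],[0,0,-0.075,0,0,0,-0.35],[0,0,-0.074,0,0,0,-0.35],[0,0,0,0,0,3,-0.35],[0,0,0,0,0,3,-0.35],[0,0,0,0,0,2,-0.35],[0,0,0,0,0,2,-0.35],[0,0,0,0,0,0,-0.35],[0,0,0,0,0,0,1],[0,0,0,0,0,0,1],[0,0,0,0,0,0,1],[0,0,0,0,0,0,1],[0,0,0,0,0,0,1],[0,0,0,0,0,0,1]]'
python3 -m inch '[[0,0,0,0,0,-2,1],[0,0,0,0,0,-4,1],[0,0,0.075,0,0,0,1],[0,0,0.074,0,0,0,1],[0,0,0,0,0,0,1],[0,0,0,0,0,0,1]]'
python3 - <<'E'
from h import *
T=go([546.5,-350.7,70],[np.pi,0,1.527])
E
```

```text
t: 54.6
eef_pos: [530.6, -155.2, 10.3]
tcp_rot: [-3.141, 0.001, 1.677]
ft_force: [-1.6, 0.2, 5.3]
opening: 0.313
grip_force: 30.0
t: 55.35
eef_pos: [530.4, -155.1, 69.8]
tcp_rot: [-3.141, 0.0, 1.529]
ft_force: [-0.0, -0.4, -0.9]
opening: 0.316
grip_force: 30.0
turn [-0.001  0.     0.002] shift before [-1.947e+01  2.420e+00 -1.000e-02] after [-19.47   2.46  -0.02] dist mm 196.0
```

```bash
python3 -m inch '[[0,0,0,-2,0.3,0,1],[0,0,0,-4,0.5,0,1],[0,0,0,-4.5,0.5,0,1],[0,0,0,-4.5,0.5,0,1],[0,0,0,-3.2,0.4,0,1],[0,0,0,-1.27,0.22,0,1],[0,0,0,0,0,0,1],[0,0,0,0,0,2.5,1],[0,0,0,0,0,1.6,1],[0,0,0,0,0,0.4,1],[0,0,0,0,0,0,1],[0,0,0,0,0,0,1],[0,0,0,0,0,0,0.2],[0,0,0,0,0,0,0.2],[0,0,0,0,0,0,0.2],[0,0,0,0,0,-2,0.2],[0,0,0,0,0,-5,-0.35],[0,0,0,0,0,-6,-0.35],[0,0,0,0,0,-5,-0.35],[0,0,0,0,0,0,-0.35]]'; python3 plc.py
python3 - <<'E'
from h import *
y=np.radians(82); T=go([684.5,-154,110],[np.pi,0,1.527]);T=go(T[0],[np.pi,0,y],T=T)
E
```

```text
t: 57.85
eef_pos: [547.5, -351.5, 210.9]
tcp_rot: [3.135, 0.006, 1.528]
ft_force: [0.3, 0.1, 0.3]
opening: 0.669
grip_force: 0.0
(-108, -55) 2420 [-76.4, 1.1, 89.8, 35.7, -88.7] z95 42.3
(-55, 0) 2636 [-23.6, 0.9, 89.9, 38.1, -83.6] z95 42.1
(0, 54) 4147 [29.1, -0.6, 138.9, 38.8, 89.2] z95 41.6
turn [0.003 0.003 0.001] shift before [20.29 12.89  9.79] after [20.27 12.91  9.81] dist mm 260.0
turn [ 0.    -0.     0.096] shift before [0. 0. 0.] after [0. 0. 0.] dist mm 0.0
```

```bash
python3 -m inch '[[0,0,0,2,1.3,0,-0.35],[0,0,0,4,2.5,1.8,-0.35],[0,0,0,4.5,3,2,-0.35],[0,0,0,4.5,3,2,-0.35],[0,0,0,3.5,2,2,-0.35],[0,0,0,1.8,1.1,2,-0.35],[0,0,0.096,0,0,0,-0.35],[0,0,0,0,0,3,-0.35],[0,0,0,0,0,2,-0.35],[0,0,0,0,0,0,-0.35],[0,0,0,0,0,0,-0.35]]'
python3 - <<'E'
from h import *
p=env.read_camera('wrist');C=wcloud(p).reshape(-1,3);s=env.state();print(s['eef_pos'],s['tcp_rot'])
m=C[(C[:,0]>640)&(C[:,0]<725)&(C[:,1]>-240)&(C[:,1]<-75)&(C[:,2]>8)&(C[:,2]<50)]
for a in range(-240,-75,15):
    k=m[(m[:,1]>a)&(m[:,1]<a+15)]
    if len(k)>20: print(a,np.percentile(k[:,0],[3,97]).round(1),np.percentile(k[:,2],95).round(1))
E
```

```text
t: 59.28
eef_pos: [684.2, -153.7, 57.5]
tcp_rot: [3.141, 0.001, 1.431]
ft_force: [0.4, 1.0, 0.6]
opening: 0.674
grip_force: 0.0
[ 684.34792333 -153.72471273   57.82155448] [3.14065560e+00 7.73992149e-04 1.43153215e+00]
-210 [662.5 692.8] 33.1
-195 [664.9 695.2] 33.1
-180 [667.  697.2] 32.9
-165 [669.8 698.5] 32.3
-150 [672.6 700.2] 31.7
-135 [675.3 702.1] 31.2
-120 [677.6 705.3] 36.3
-105 [676.5 709.8] 39.5
-90 [679.  704.3] 36.1
```

```bash
python3 -m inch '[[0,0,0,0,0.12,2,-0.35],[0,0,0,0,0,2,-0.35],[0,0,0,0,0,0.8,-0.35],[0,0,0,0,0,0,-0.35],[0,0,0,0,0,0,1],[0,0,0,0,0,0,1],[0,0,0,0,0,0,1],[0,0,0,0,0,0,1],[0,0,0,0,0,0,1],[0,0,0,0,0,0,1],[0,0,0,0,0,-2,1],[0,0,0,0,0,-4,1],[0,0,-0.096,0,0,0,1],[0,0,0,0,0,0,1],[0,0,0,0,0,0,1]]'
python3 - <<'E'
from h import *
T=go([599,-353,70],[np.pi,0,1.527])
E
```

```text
t: 61.2
eef_pos: [685.0, -153.6, 69.0]
tcp_rot: [-3.141, 0.0, 1.526]
ft_force: [0.2, 0.7, -0.6]
opening: 0.314
grip_force: 30.0
turn [-0.001  0.    -0.001] shift before [-20.31  -7.69  -0.09] after [-20.3   -7.72  -0.1 ] dist mm 217.0
```

```bash
python3 -m inch '[[0,0,0,-2,-0.7,0,1],[0,0,0,-4,-1.5,0,1],[0,0,0,-4.5,-1.8,-0.1,1],[0,0,0,-4.5,-1.8,0,1],[0,0,0,-3.5,-1.3,0,1],[0,0,0,-1.8,-0.6,0,1],[0,0,0,0,0,0,1],[0,0,0,0,0,2.5,1],[0,0,0,0,0,1.6,1],[0,0,0,0,0,0.4,1],[0,0,0,0,0,0,1],[0,0,0,0,0,0,1],[0,0,0,0,0,0,0.2],[0,0,0,0,0,0,0.2],[0,0,0,0,0,0,0.2],[0,0,0,0,0,-2,0.2],[0,0,0,0,0,-5,-0.35],[0,0,0,0,0,-6,-0.35],[0,0,0,0,0,-5,-0.35],[0,0,0,0,0,0,-0.35]]'; python3 plc.py
python3 - <<'E'
from h import *
t=env.read_camera('top');save('fin.png',t['img']);C=cloud(t)
X=C.reshape(-1,3);f=env.trace(t,'scoop')[0];P=C[f['mask']];P=P[(P[:,2]>8)&(P[:,2]<160)];print('scoop',rect(P[P[:,2]<60]))
m=X[(X[:,0]>250)&(X[:,0]<500)&(X[:,1]>280)&(X[:,1]<450)&(X[:,2]>115)&(X[:,2]<136)];print('handle',rect(m),len(m))
m=X[(X[:,0]>250)&(X[:,0]<480)&(X[:,1]>280)&(X[:,1]<450)&(X[:,2]>9.5)&(X[:,2]<13)];print('board',rect(m))
print([(round(f['score'],2),w(t,f['centre']).round().tolist()) for f in env.find_in(t,'button1')])
E
```

```text
t: 63.7
eef_pos: [600.7, -353.8, 211.3]
tcp_rot: [3.135, 0.005, 1.528]
ft_force: [-0.2, -0.7, -1.0]
opening: 0.673
grip_force: 0.0
(-108, -55) 2143 [-76.7, 1.4, 89.7, 36.3, -89.0] z95 41.9
(-55, 0) 2422 [-25.8, 0.9, 89.8, 36.7, -89.8] z95 42.1
(0, 54) 3984 [33.3, -0.5, 139.5, 38.8, -86.7] z95 41.4
(54, 109) 4123 [83.7, -1.3, 138.5, 38.0, 90.0] z95 41.7
scoop [363.6, 363.9, 141.5, 117.0, -1.8]
handle [421.1, 361.2, 25.9, 25.1, 89.7] 276
board [360.8, 362.5, 169.6, 130.1, -1.7]
[(0.8, [556.0, 200.0, 69.0]), (0.72, [545.0, 247.0, 76.0]), (0.66, [550.0, 153.0, 72.0]), (0.6, [526.0, 217.0, 74.0])]
```

View pics/fin.png

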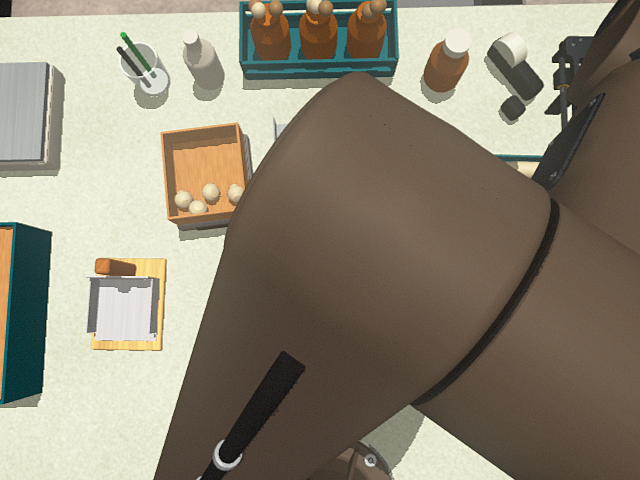

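The final view shows four buttons in the punnet near (205,195), and the scoop upright and centred on its board at (125,305). The wrist depth map shows all four king oysters lying lengthwise in their lanes. The gripper is clear of everything, so I hand the job in.

```bash
python3 -c "
from cell import env
print(env.job_done())"
```

```text
the job is handed in; nothing more can be done
None
```

I handed the job in at about 64 s: all four button mushrooms are in the punnet, the scoop stands upright within about 2 mm of its board's centre, and the two long and two short king oysters lie lengthwise in their lanes. The arm hid the tape and brush in the last picture, so I didn't see them at the end, but no move went near them.

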